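# Rack the laser screens and lock the rack

### The arm

A 6-joint arm with a two-finger parallel gripper is mounted at the origin on the work surface. World frame = base frame: x ahead of the robot, y to its left, z up, the work surface at z = 0. Lengths are in m, angles in degrees, forces in N, time in s.
With the tool pointing down it reaches from about 0.4 to 0.825 m from the base axis. Payload 7 kg.
Tool frame: the origin (TCP) lies between the finger pads; the fingertips stand 14 mm ahead of it and the grasp point (between the pads) lies 5 mm behind it; z points along the fingers, y is the line along which they close (so a half turn about z gives the same grasp; the last joint's range is limited). The gripper opens to 88 mm and grips with 3 to 60 N. Pads are 19 mm wide; open, the fingers measure 130 mm over their backs; the gripper's body (78 mm by 193 mm) begins 47 mm behind the grasp point.
Start: joints at [-46.69, 20.546, 0.682, 0, -70.136, -16.507], TCP at [0.304, -0.602, 0.241] pointing down, gripper open.
Joint ranges: [-176.03, 176.03], [-82.01, 121.73], [-58.28, 71.71], [-173.87, 95.51], [-174.79, -0.11], [-173.66, 173.66]. Speed limits (degrees/s): [136.94, 136.94, 172.46, 180, 180, 180].

### API

Orientations are given as [roll, pitch, yaw] about the fixed x, y, z axes, in that order (R = Rz(yaw) Ry(pitch) Rx(roll)).
In Python, from plant import status, cams, job gives the robot as it stands. The module is installed in compiled form; this text tells all that it offers.
- The arm moves only by the tool step_arm, never from a script. Its arguments are lists of equal length, an entry for each row: "xyz": the shift along the tool's x, y, z each as a share of 20 cm, from -1 to 1, a list of three; "yaw": the turn about the tool's z as a share of 360 degrees, from -1 to 1; "claw": the closure, from -1 (fully open) to 1 (shut). A call has 1 to 20 rows; each row is the pose to reach, as a shift and turn from the pose commanded when the call began, along the tool's axes at that moment, turning the shorter way round; what a row does not reach only later rows make up. A row lasts 1/12 s, in which the tool goes at most 41.7 mm and 7.16 degrees, less where a joint would pass 70% of its speed; a pose out of reach is approached as far as the arm can. A call with a number of a shift or a turn outside -1 to 1 is refused whole. A call with a gripper value outside its range is refused whole. The fingers move at their own pace and stop on an object; "grip_force" is the grip in N (left out, the last holds). Time passes only in rows, so rows that repeat a pose let the fingers close. It gives the time, the measured TCP pose, the force, the opening and the grip force at its end, in the units of the state.
- status.get_state(): the state, without advancing time (a new reading comes with each control period).
- cams.capture(name): name is "scene" or "top" or "wrist"; returns (picture, depth): 480x640x3 uint8, blue, green, red; 480x640 float32, m along the optical axis (not along the pixel's ray), 0 where there is no reading.
- cams.calibration(name): a dict with "mtx" (3x3 intrinsics, pixels), "camera_from_world" (4x4, takes a point from world to camera coordinates); the wrist camera has in their place "T_tool_cam" (4x4, takes a point from camera to tool coordinates, whose origin is the TCP and whose axes are the flange's). Camera axes: x right, y down, z forward; pixel columns grow to the right and rows downward; lengths in m; the calibration is good to about 2 mm. A picture is of the moment at which its call begins: read the wrist's pose just before it. calibration takes no time and is no camera call.
- job.close_job(): hands the job in; it is judged then, once.
The state is a dict: "time_s": time; "joints": joint angles; "qd": joint speeds; "joint_torque": joint torques, N m; "tcp_pos": TCP position; "eef_rot": TCP orientation; "contact_force": force on the tool from outside, world axes, zero at the start; "moment": the same for the moment, N m; "gripper_width": finger opening in m; "gripper_force": force on a finger pad.
Only numpy, scipy, OpenCV 4.12 (cv2) and the standard library are available. Lean on these libraries where they do the work, as an engineer would, in place of code of your own. Each camera call takes 0.05 s, during which the arm holds its last target. There are 200 camera calls.

### The job

Clear the two optics posts out of the grey rack and stand them upright on the green pad, then bring every laser screen panel from the blue crate to the rack and push each straight down into a spring clip slot of its own until it is fully home. Only when all the panels are in, lock the rack: turn the yellow ratchet knob clockwise until it reaches its stop, and go on until it has slipped there by about a twelfth of a turn. Leave the other things on the bench alone, and end with both posts still standing on the pad.

Things in the scene. Friction and masses are not known exactly. Their poses are not given: they have to be found in the camera images.
- rack: Fixed grey rack, left or right, yaw within 0.3 rad. Origin on the bench under the middle of its four slots; x along a stored panel's width, y across the slots (at y = -84, -28, +28, +84 mm). Base plate 150 x 304 x 12 mm, y from -112 to +192. Guide cheeks only at the slot ends (|x| 41 to 69 mm), up to 66 mm above the bench; flat and open between. 50 mm square tower at y = +165 mm carries the knob.
- slot0 (a point): Centre of the floor of slot 0 (12 mm above the bench), axes as the rack; the origin of a panel fully home lies here. The guide cheeks leave an 11 mm gap and flare open at the top.
- slot1 (a point): Centre of the floor of slot 1, like slot 0. At each end of every slot is a sprung brass blade, crest 20 mm over the floor: a lowered panel comes to rest on the two blades about 26 mm above home, needs about 12 N straight down to pass them, and snaps in over the last 6 mm.
- slot2 (a point): Centre of the floor of slot 2, like slots 0 and 1.
- slot3 (a point): Centre of the floor of slot 3 (the slot next to the knob tower), like the others.
- crate: Fixed blue crate, 150 x 250 mm, on the other side from the rack, yaw within 0.3 rad; origin on the bench under its middle. Four loose slots at its y = -90, -30, +30, +90 mm hold the panels upright at the start, their width along its x. Slot floor 10 mm above the bench; cheeks at the ends (|x| 41 to 69 mm), up to 60 mm above the bench, gap 11 mm.
- panel_amber: Laser screen: black frame, amber window and grip rail; 130 to 250 g; may be absent. 120 mm wide (x), 8 thick (y), 114 tall; origin at the middle of its bottom edge, z up. Grip rail on top, 60 mm along x, 12 thick, 84 to 114 mm above the origin: pinch it across its thickness. A half turn makes no difference. Notches in both side edges (14 to 29 mm up) take the spring blades.
- panel_green: Laser screen: black frame, green window and grip rail; 130 to 250 g; may be absent. 120 mm wide (x), 8 thick (y), 114 tall; origin at the middle of its bottom edge, z up. Grip rail on top, 60 mm along x, 12 thick, 84 to 114 mm above the origin: pinch it across its thickness. A half turn makes no difference. Notches in both side edges (14 to 29 mm up) take the spring blades.
- panel_red: Laser screen: black frame, red window and grip rail; 130 to 250 g; may be absent. 120 mm wide (x), 8 thick (y), 114 tall; origin at the middle of its bottom edge, z up. Grip rail on top, 60 mm along x, 12 thick, 84 to 114 mm above the origin: pinch it across its thickness. A half turn makes no difference. Notches in both side edges (14 to 29 mm up) take the spring blades.
- panel_cyan: Laser screen: black frame, cyan window and grip rail; 130 to 250 g; may be absent. 120 mm wide (x), 8 thick (y), 114 tall; origin at the middle of its bottom edge, z up. Grip rail on top, 60 mm along x, 12 thick, 84 to 114 mm above the origin: pinch it across its thickness. A half turn makes no difference. Notches in both side edges (14 to 29 mm up) take the spring blades.
- post_steel: Optics post with bright steel rod on a round dark base, left standing in the rack in the way of the panels. Base 46 mm diameter, 12 mm thick; rod 16 mm diameter up to 95 mm above the origin, which is at the centre of its underside; 240 to 390 g, z up.
- post_brass: Optics post with brass rod on a round dark base, left standing in the rack in the way of the panels. Base 46 mm diameter, 12 mm thick; rod 16 mm diameter up to 95 mm above the origin, which is at the centre of its underside; 240 to 390 g, z up.
- pad: Fixed green parking pad, 100 mm (its x) by 170 mm (its y), 3 mm thick, flat on the bench. Origin at the middle of its underside. Room for both posts side by side along its y.
- knob_grip (a point): Point on the vertical axis of the yellow ratchet knob, 107 mm above the bench, half-way up its grip bar. The bar is 40 mm long along this point's x, 14 mm thick along its y, and spans 89 to 125 mm above the bench; it turns with spindle and cap together.
- spindle (a joint): Angle (rad) of the lock spindle (steel collar with a red mark under the knob); grows as the knob is turned clockwise seen from above. Starts between 0.2 and 1.2, stops (locked) at 2.2. Takes about 0.03 N m either way and stays where it is left.
- cap (a joint): How far (rad) the yellow knob has slipped clockwise on the spindle; 0 at first. It stays 0 while the spindle is free; with the spindle at its stop the knob slips at its set torque of 0.15 N m and this grows.
- disc: Loose aluminium disc, 44 mm diameter, 8 mm thick; bystander. Origin at its underside.
- lens_fluid: Loose small jar, 36 mm diameter, 70 mm tall; bystander. Origin at its underside.
- driver: Loose screwdriver lying on the bench; bystander.
- meter: Loose grey hand meter, 85 x 55 x 28 mm; bystander.
- lens: Loose black lens mount, 40 x 40 x 22 mm; bystander.
- parts_box: Loose cardboard box, 70 x 50 x 35 mm; bystander.

How it is judged:
By the outcome, as a careful person would: the job done as asked, in the order asked, and still so for the second after the job is handed in, with the robot touching nothing.
Of panel_amber, panel_green, panel_red, panel_cyan only 3 to 4 are there at a start; the rules pass over those that are not, and their reading is None.
At some moment in a run one of post_steel, post_brass may be knocked a few centimetres aside while the robot is not near it.
It also fails if it takes over 210 s, if anything falls off the work surface, if the arm or the gripper's body presses on something with over 40 N, if the wrist force passes 120 N, or if a joint passes its speed limit or range.

## Working session

There is one attempt and no reset: what is moved stays moved. The work goes in short steps, Python scripts to look and compute and a tool call to move; the robot and the scene stay as the last step left them, time stands still between calls to the robot, and variables do not carry over. Pictures are saved under pics/ and viewed, at most 14 in all, crops included, and the job is handed in when it is done.

Besides the shell and the picture viewer there is one more tool, called after "Request:" as name(argument=value, ...), one argument or row to a line, values as JSON. step_arm: Moves the arm, as the interface text tells. Shift numbers are shares of 20 cm and turn numbers shares of 360 degrees, none past 1 either way. Its arguments: {"type":"object","properties":{"xyz":{"type":"array"},"yaw":{"type":"array"},"claw":{"type":"array"},"grip_force":{"type":"number"}},"required":["xyz","yaw","claw"]}

```bash
mkdir -p pics; python3 - <<'E'
from plant import status,cams
import cv2,numpy as np
s=status.get_state();print({k:np.round(v,3) for k,v in s.items()})
for n in("top","scene"):
    p,d=cams.capture(n);c=cams.calibration(n);print(n,c)
    cv2.imwrite(f"pics/{n}0.png",p);np.savez(f"{n}0.npz",p=p,d=d,K=c["mtx"],T=c["camera_from_world"])
print(cams.calibration("wrist"))
E
```

```text
{'time_s': np.float64(0.0), 'joints': array([-4.6691e+01,  2.0591e+01,  6.3400e-01, -1.9000e-02, -7.0135e+01,
       -1.6508e+01]), 'qd': array([-0.142,  0.068,  0.006,  0.04 ,  0.009,  0.058]), 'joint_torque': array([-1.0000e-03, -5.8272e+01,  2.9306e+01,  6.9970e+00,  7.0000e-03,
       -0.0000e+00]), 'tcp_pos': array([ 0.304, -0.602,  0.24 ]), 'eef_rot': array([ 1.79907e+02, -9.00000e-03, -1.53206e+02]), 'contact_force': array([ 0.127, -0.544,  0.324]), 'moment': array([ 0.003,  0.017, -0.006]), 'gripper_force': np.float64(0.0), 'gripper_width': np.float64(0.087)}
top {'mtx': array([[611.14388791,   0.        , 315.43702604],
       [  0.        , 611.14388791, 242.59004267],
       [  0.        ,   0.        ,   1.        ]]), 'camera_from_world': array([[-0.02269401, -0.99973972,  0.00234038, -0.00327425],
       [-0.99383973,  0.02230594, -0.1085589 ,  0.58677225],
       [ 0.10847844, -0.0047896 , -0.99408726,  1.23514663],
       [ 0.        ,  0.        ,  0.        ,  1.        ]])}
scene {'mtx': array([[566.18380781,   0.        , 322.51290949],
       [  0.        , 566.1
[... 162 characters left out ...]
    [ 0.79719393,  0.11861074, -0.5919572 , -0.40744293],
       [-0.58848818, -0.06621544, -0.80578979,  1.58421689],
       [ 0.        ,  0.        ,  0.        ,  1.        ]])}
{'mtx': array([[340.80490071,   0.        , 320.36297864],
       [  0.        , 340.80490071, 238.85345292],
       [  0.        ,   0.        ,   1.        ]]), 'T_tool_cam': array([[ 1.33060592e-03, -9.60600640e-01, -2.77929198e-01,
         7.44723701e-02],
       [ 9.99997561e-01,  1.76807252e-03, -1.32339072e-03,
        -9.75194773e-05],
       [ 1.76264895e-03, -2.77926759e-01,  9.60600650e-01,
        -1.44078790e-01],
       [ 0.00000000e+00,  0.00000000e+00,  0.00000000e+00,
         1.00000000e+00]])}
```

View pics/top0.png

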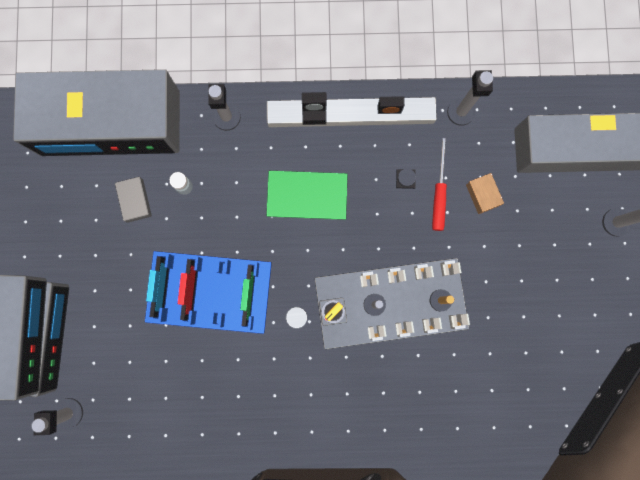

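View pics/scene0.png

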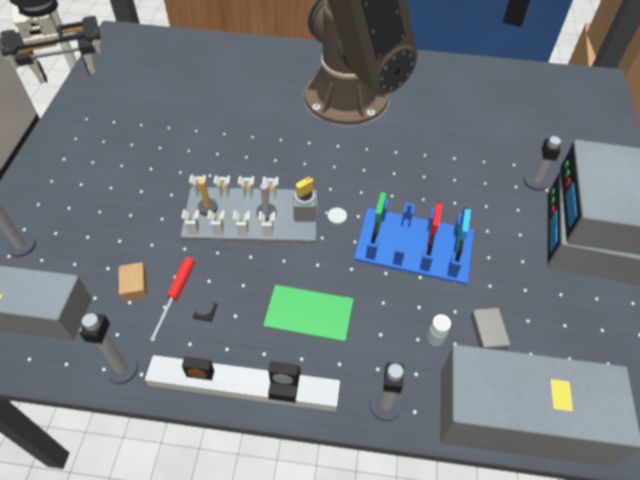

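The top view shows the rack at (392,303) with its knob at (333,312), a steel post at (377,305) and a brass post at (443,300). The crate is at (208,292) with cyan (152,287), red (187,289) and green (246,295) panels, so amber is absent. The pad is at (307,195) and the disc sits between crate and rack at (296,317).

```bash
cat > h.py <<'E'
import numpy as np,cv2
def cloud(d,K,Tcw):
    v,u=np.mgrid[:480,:640]
    P=np.stack([(u-K[0,2])/K[0,0]*d,(v-K[1,2])/K[1,1]*d,d,np.ones_like(d)],-1)
    W=P@np.linalg.inv(Tcw).T
    W[d==0]=np.nan
    return W[...,:3]
def rect(P):
    (c,wh,a)=cv2.minAreaRect(np.float32(P[:,:2]*1000)); return np.round(c,1),np.round(wh,1),round(a,2)
def cast(uv,z,K,Tcw):
    T=np.linalg.inv(Tcw);uv=np.atleast_2d(uv)
    r=np.c_[(uv[:,0]-K[0,2])/K[0,0],(uv[:,1]-K[1,2])/K[1,1],np.ones(len(uv))]@T[:3,:3].T
    return T[:3,3]+r*((z-T[2,3])/r[:,2])[:,None]
def hsvm(p,lo,hi,S=90,V=60):
    h=cv2.cvtColor(p,cv2.COLOR_BGR2HSV);return (h[...,0]>=lo)&(h[...,0]<=hi)&(h[...,1]>S)&(h[...,2]>V)
E
python3 - <<'E'
from h import *
for n in("top","scene"):
    f=np.load(n+"0.npz");p,d,K,T=f["p"],f["d"],f["K"],f["T"];W=cloud(d,K,T);Z=W[...,2]
    print("==",n)
    reg=lambda x0,x1,y0,y1:(W[...,0]>x0)&(W[...,0]<x1)&(W[...,1]>y0)&(W[...,1]<y1)
    R=reg(.35,.6,-.32,.02);C=reg(.35,.6,.02,.36)
    bench=reg(.35,.7,-.3,.3)&(abs(Z)<.006);print("bench z",np.median(Z[bench]))
    def show(nm,m):
        P=W[m];P=P[~np.isnan(P[:,2])]
        if len(P)>5:print(nm,len(P),*rect(P),"mean",np.round(P.mean(0),4),"zmed/max",np.round([np.median(P[:,2]),P[:,2].max()],4))
    show("pad",hsvm(p,50,70,120)&reg(.5,.8,-.2,.2)&(Z<.02))
    show("crateplate",hsvm(p,100,125)&C&(Z<.03))
    show("rackplate",R&(Z>.007)&(Z<.03)&~hsvm(p,0,180,110))
    show("racktall",R&(Z>.05))
    show("cheeks",R&(Z>.055)&(Z<.075))
    show("knob",hsvm(p,22,32,100)&R&(Z>.1))
    for nm,lo,hi in(("green",50,75),("red",0,8),("cyan",85,98)): show(nm,hsvm(p,lo,hi,100)&C&(Z>.105))
    hi=R&(Z>.085)
    k,l,st,c=cv2.connectedComponentsWithStats(hi.astype(np.uint8))
    for i in range(1,k):
        if st[i,4]>5: show(f"tall {c[i].round(0)}",l==i)
E
```

```text
== top
bench z 0.00011548602248812045
pad 3571 [ 6.938e+02 -2.000e-01] [169.   99.5] 86.64 mean [ 6.935e-01 -2.000e-04  2.700e-03] zmed/max [0.0027 0.012 ]
crateplate 5632 [491.1 213.3] [257.1 153. ] 83.31 mean [0.4876 0.1951 0.0103] zmed/max [0.0101 0.0299]
rackplate 7856 [ 476.8 -150.1] [244.5 339.6] 0.25 mean [ 0.4586 -0.1668  0.0131] zmed/max [0.0123 0.03  ]
racktall 3297 [ 431.3 -170.4] [192.7 291.2] 6.39 mean [ 0.4234 -0.2141  0.2836] zmed/max [0.0777 0.7086]
cheeks 1328 [ 458.4 -167.5] [137.  291.4] 6.66 mean [ 0.4603 -0.1845  0.0637] zmed/max [0.0639 0.075 ]
knob 144 [444.2 -47.5] [13.7 37.7] 43.97 mean [ 0.4445 -0.0472  0.1223] zmed/max [0.1226 0.1278]
green 212 [480.4 120.4] [11.3 59.5] 83.01 mean [0.4804 0.1196 0.1225] zmed/max [0.1238 0.1302]
red 47 [493.7 238.3] [ 9.6 57.6] 83.84 mean [0.4921 0.2362 0.1189] zmed/max [0.1213 0.1278]
cyan 176 [491.8 215.8] [180.   57.3] 83.07 mean [0.5009 0.2929 0.1239] zmed/max [0.1242 0.131 ]
tall [449. 299.] 67 [ 463.  -272.8] [14.7 14.7] 45.6 mean [ 0.4624 -0.2717  0.1037] zmed/max [0.1058 0.1143]
tall [378. 304.] 60 [ 457.5 -135.1] [1
[... 860 characters left out ...]
 [ 460. -153.] [ 30.6 247.6] 7.21 mean [ 0.45   -0.0591  0.1161] zmed/max [0.1189 0.1287]
green 147 [481.1 121.2] [11.7 61.2] 83.34 mean [0.4848 0.1213 0.1235] zmed/max [0.1248 0.1294]
red 52 [498.8 238.8] [ 6.5 54. ] 82.03 mean [0.5019 0.2381 0.1241] zmed/max [0.1255 0.1295]
cyan 113 [492.1 210.8] [189.9  57.7] 83.4 mean [0.503  0.2962 0.1255] zmed/max [0.1257 0.13  ]
tall [304. 188.] 311 [449.4 -43.8] [26.8 40.7] 46.28 mean [ 0.4502 -0.0459  0.1075] zmed/max [0.1091 0.1287]
tall [202. 184.] 87 [ 464.2 -272.5] [16.5 15.7] 28.28 mean [ 0.4659 -0.2717  0.1001] zmed/max [0.1025 0.112 ]
tall [264. 189.] 82 [ 458.3 -135. ] [18.1 15.9] 56.81 mean [ 0.4599 -0.135   0.101 ] zmed/max [0.1035 0.111 ]
```

```bash
cat >> h.py <<'E'
def mv(x,y,z,yaw=None,f=None):
    """shares for step_arm to reach TCP x,y,z (m), yaw deg, from current pose"""
    from plant import status
    s=status.get_state();p=np.array(f[:3] if f else s["tcp_pos"]);a=f[3] if f else s["eef_rot"][2]
    r=np.deg2rad(a);d=np.array([x,y,z])-p
    sx=d[0]*np.cos(r)+d[1]*np.sin(r);sy=d[0]*np.sin(r)-d[1]*np.cos(r)
    t=0 if yaw is None else -((yaw-a+180)%360-180)
    print("xyz",np.round(np.array([sx,sy,-d[2]])/.2,4),"yaw",round(t/360,4),"rows",int(max(np.ceil(np.linalg.norm(d)/.0417),np.ceil(abs(t)/7.16)))+3)
def wrist(tag):
    from plant import status,cams
    from scipy.spatial.transform import Rotation as R
    s=status.get_state();p,d=cams.capture("wrist");c=cams.calibration("wrist")
    T=np.eye(4);T[:3,:3]=R.from_euler("xyz",s["eef_rot"],degrees=True).as_matrix();T[:3,3]=s["tcp_pos"]
    Tcw=np.linalg.inv(T@c["T_tool_cam"])
    cv2.imwrite(f"pics/{tag}.png",p);np.savez(tag+".npz",p=p,d=d,K=c["mtx"],T=Tcw);return p,d,c["mtx"],Tcw
E
python3 -c "
from h import *
mv(.463,-.2,.28,-173.4)"
```

```text
xyz [-1.6154  1.4367 -0.2013] yaw 0.0561 rows 14
```

Request:
step_arm(
  xyz=[
    [-0.9,0.8,-0.2],
    [-0.9,0.8,-0.2],
    [-0.9,0.8,-0.2],
    [-0.9,0.8,-0.2],
    [-0.9,0.8,-0.2],
    [-0.9,0.8,-0.2],
    [-0.9,0.8,-0.2],
    [-0.9,0.8,-0.2],
  ],
  yaw=[0.056,0.056,0.056,0.056,0.056,0.056,0.056,0.056],
  claw=[-0.1,-0.1,-0.1,-0.1,-0.1,-0.1,-0.1,-0.1],
  grip_force=30,
)

```text
time_s: 0.77
tcp_pos: [0.3938, -0.3768, 0.2813]
eef_rot: [-180.0, 0.1, -173.1]
contact_force: [-0.7, -0.0, -0.3]
gripper_width: 0.0486
gripper_force: 0.0
```

```bash
python3 -c "
from h import *
mv(.463,-.2,.28,-173.4)"
```

```text
xyz [-0.4489  0.8365  0.0063] yaw 0.0007 rows 8
```

Request:
step_arm(
  xyz=[
    [-0.449,0.836,0],
    [-0.449,0.836,0],
    [-0.449,0.836,0],
    [-0.449,0.836,0],
    [-0.449,0.836,0],
    [-0.449,0.836,0],
    [-0.449,0.836,0],
    [-0.449,0.836,0],
  ],
  yaw=[0,0,0,0,0,0,0,0],
  claw=[-0.1,-0.1,-0.1,-0.1,-0.1,-0.1,-0.1,-0.1],
)

```text
time_s: 1.43
tcp_pos: [0.4625, -0.2027, 0.2801]
eef_rot: [180.0, -0.1, -173.4]
contact_force: [-0.5, -0.7, -0.4]
gripper_width: 0.0483
gripper_force: 0.0
```

```bash
python3 - <<'E'
from h import *
from plant import status
s=status.get_state();print(s["tcp_pos"],s["eef_rot"])
p,d,K,T=wrist("w1");W=cloud(d,K,T);Z=W[...,2]
reg=lambda x0,x1,y0,y1:(W[...,0]>x0)&(W[...,0]<x1)&(W[...,1]>y0)&(W[...,1]<y1)
R=reg(.36,.58,-.36,.01)
b=R&(abs(Z)<.008);print("bench",np.median(Z[b]))
def comp(nm,m,mn=30):
    k,l,st,c=cv2.connectedComponentsWithStats(m.astype(np.uint8))
    for i in range(1,k):
        if st[i,4]>mn:
            P=W[l==i];print(nm,c[i].round(0),st[i,4],*rect(P),"zmed",np.round(np.median(P[:,2]),4))
comp("cheek",R&(Z>.058)&(Z<.072))
comp("tall",R&(Z>.09)&(Z<.13))
comp("knob",R&(Z>.1)&hsvm(p,20,34,100))
E
```

```text
[ 0.4624529  -0.20273338  0.28012083] [ 1.79996928e+02 -6.03021882e-02 -1.73378001e+02]
bench -0.00011491938570126758
cheek [219. 163.] 239 [ 423.9 -313.6] [21.5 10.4] 5.78 zmed 0.064
cheek [243. 163.] 170 [ 421.1 -289.6] [21.7 10. ] 6.24 zmed 0.0652
cheek [273. 163.] 219 [ 417.5 -258. ] [21.6  9.7] 4.36 zmed 0.0643
cheek [296. 164.] 187 [ 414.6 -234.3] [21.5  9.9] 8.51 zmed 0.0647
cheek [326. 163.] 206 [ 410.9 -202.7] [21.6  9.5] 6.78 zmed 0.0646
cheek [350. 163.] 213 [ 408.1 -178.5] [21.6 10. ] 7.83 zmed 0.0642
cheek [380. 163.] 173 [ 404.4 -147.3] [21.6  9.7] 4.14 zmed 0.0649
cheek [404. 163.] 230 [ 401.6 -122.6] [21.9 10.4] 6.5 zmed 0.0639
cheek [456. 207.] 745 [445.1 -48.9] [50.  50.1] 7.15 zmed 0.0688
cheek [258. 202.] 43 [ 459.9 -270.7] [14.9  5.8] 45.38 zmed 0.0657
cheek [379. 211.] 45 [ 454.2 -140.8] [ 5.2 14.4] 51.77 zmed 0.0653
cheek [226. 258.] 202 [ 526.8 -301.6] [22.4 10.5] 6.67 zmed 0.0638
cheek [249. 258.] 142 [ 524.1 -277.5] [22.  10.1] 6.96 zmed 0.0654
cheek [276. 258.] 181 [ 520.4 -246.1] [22.4  9.5] 5.4 zmed 0.0643
cheek [298. 258.] 160 [ 517.7 -222. ] [22.2  9.5] 5.64 zmed 0.0647
cheek [326. 258.] 171 [ 514.  -190.6] [22.7  9.2] 6.8 zmed 0.0646
cheek [348. 258.] 176 [ 511.5 -166.6] [23.1  9.9] 8.47 zmed 0.0641
cheek [376. 258.] 148 [ 507.5 -135.2] [22.2 10. ] 5.63 zmed 0.0649
cheek [398. 258.] 192 [ 504.8 -111.1] [22.6 10.8] 8.17 zmed 0.0638
tall [248. 212.] 276 [ 462.9 -273.7] [15.1 15.3] 15.16 zmed 0.1067
tall [484. 222.] 1255 [444.9 -48.8] [14.5 40.2] 44.88 zmed 0.1193
tall [388. 222.] 270 [ 457.3 -137. ] [15.2 15.2] 52.7 zmed 0.1063
knob [485. 223.] 1002 [445.4 -49.3] [14.5 38.6] 44.93 zmed 0.1207
knob [246. 214.] 194 [ 463.3 -273.8] [14.5 14.6] 58.01 zmed 0.107
knob [210. 331.] 539 [ 438.8 -233. ] [16.5  2.6] 6.85 zmed 0.3507
knob [430. 331.] 588 [ 432.8 -178.4] [17.2  2.2] 7.51 zmed 0.3502
knob [407. 381.] 4889 [ 444.6 -189.4] [19.1 86.5] 6.41 zmed 0.3594
```

View pics/w1.png

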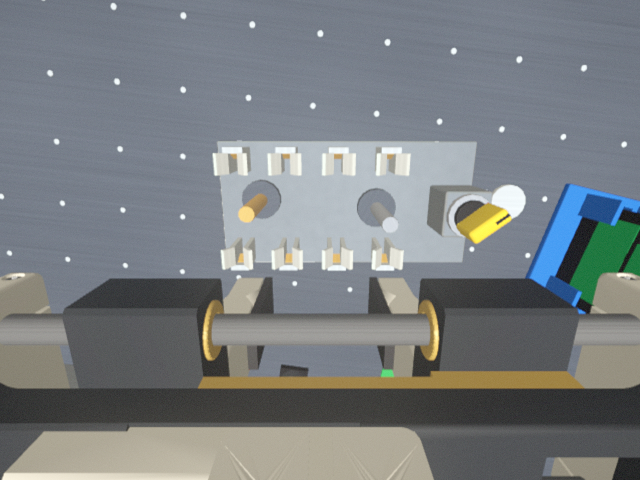

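```bash
python3 -c "
from h import *
mv(.4629,-.2737,.20,-173.35);mv(.4629,-.2737,.08,-173.35);mv(.4629,-.2737,.25,-173.35)
f=(.4629,-.2737,.25,-173.35)
mv(.6914,-.04,.25,-173.35,f)"
```

```text
xyz [ 0.0374 -0.3514  0.4007] yaw -0.0002 rows 6
xyz [ 0.0374 -0.3514  1.0007] yaw -0.0002 rows 9
xyz [ 0.0374 -0.3514  0.1507] yaw -0.0002 rows 5
xyz [-1.2701  1.0283 -0.    ] yaw -0.0 rows 11
```

Request:
step_arm(
  xyz=[
    [0.037,-0.351,0.4],
    [0.037,-0.351,0.4],
    [0.037,-0.351,0.4],
    [0.037,-0.351,0.4],
    [0.037,-0.351,0.6],
    [0.037,-0.351,0.8],
    [0.037,-0.351,1],
    [0.037,-0.351,1],
    [0.037,-0.351,1],
    [0.037,-0.351,1],
    [0.037,-0.351,1],
    [0.037,-0.351,1],
    [0.037,-0.351,1],
    [0.037,-0.351,1],
    [0.037,-0.351,1],
  ],
  yaw=[0,0,0,0,0,0,0,0,0,0,0,0,0,0,0],
  claw=[-0.1,-0.1,-0.1,-0.1,-0.1,-0.1,-0.1,-0.1,-0.1,1,1,1,1,1,1],
  grip_force=25,
)

```text
time_s: 2.73
tcp_pos: [0.464, -0.2727, 0.0814]
eef_rot: [-180.0, 0.1, -173.3]
contact_force: [-0.4, 2.3, 1.1]
gripper_width: 0.0154
gripper_force: 25.0
```

Request:
step_arm(
  xyz=[
    [0,0,-0.2],
    [0,0,-0.4],
    [0,0,-0.6],
    [0,0,-0.7],
    [-0.17,0.13,-0.7],
    [-0.33,0.27,-0.7],
    [-0.5,0.4,-0.7],
    [-0.65,0.55,-0.7],
    [-0.82,0.67,-0.7],
    [-0.98,0.8,-0.7],
    [-0.98,0.9,-0.7],
    [-0.98,0.9,-0.7],
  ],
  yaw=[0,0,0,0,0,0,0,0,0,0,0,0],
  claw=[1,1,1,1,1,1,1,1,1,1,1,1],
)

```text
time_s: 3.73
tcp_pos: [0.6381, -0.0668, 0.2186]
eef_rot: [179.9, -0.1, -173.2]
contact_force: [-0.8, -0.7, -3.1]
gripper_width: 0.0156
gripper_force: 25.0
```

```bash
python3 -c "
from h import *
mv(.6914,-.04,.1,-173.35);mv(.6914,-.04,.071,-173.35);"
```

```text
xyz [-0.2806  0.1014  0.593 ] yaw 0.0005 rows 7
xyz [-0.2806  0.1014  0.738 ] yaw 0.0005 rows 7
```

Request:
step_arm(
  xyz=[
    [-0.15,0.05,0],
    [-0.28,0.1,0.2],
    [-0.28,0.1,0.4],
    [-0.28,0.1,0.6],
    [-0.28,0.1,0.68],
    [-0.28,0.1,0.71],
    [-0.28,0.1,0.725],
    [-0.28,0.1,0.735],
    [-0.28,0.1,0.735],
    [-0.28,0.1,0.735],
    [-0.28,0.1,0.735],
  ],
  yaw=[0,0,0,0,0,0,0,0,0,0,0],
  claw=[1,1,1,1,1,1,1,1,1,1,1],
)

```text
time_s: 4.65
tcp_pos: [0.6913, -0.0448, 0.075]
eef_rot: [180.0, 0.1, -173.4]
contact_force: [-0.4, -0.0, -3.8]
gripper_width: 0.0157
gripper_force: 25.0
```

Request:
step_arm(
  xyz=[
    [0,0,0.005],
    [0,0,0.01],
    [0,0,0.015],
    [0,0,0.015],
  ],
  yaw=[0,0,0,0],
  claw=[1,1,1,1],
)

```text
time_s: 4.98
tcp_pos: [0.6914, -0.0449, 0.0732]
eef_rot: [-180.0, 0.1, -173.3]
contact_force: [-3.9, 1.0, 9.0]
gripper_width: 0.0157
gripper_force: 25.0
```

Touching down. Release and lift, heading for the steel post.

Request:
step_arm(
  xyz=[
    [0,0,0],
    [0,0,0],
    [0,0,0],
    [0,0,0],
    [0,0,-0.15],
    [0,0,-0.35],
    [0,0,-0.55],
    [0,0,-0.75],
    [0,0,-0.75],
    [0,0,-0.75],
  ],
  yaw=[0,0,0,0,0,0,0,0,0,0],
  claw=[-0.1,-0.1,-0.1,-0.1,-0.1,-0.1,-0.1,-0.1,-0.1,-0.1],
)

```text
time_s: 5.82
tcp_pos: [0.6922, -0.0446, 0.2241]
eef_rot: [180.0, 0.4, -173.3]
contact_force: [-0.4, -0.1, -1.3]
gripper_width: 0.0479
gripper_force: 0.0
```

```bash
cat >> h.py <<'E'
def posts():
    from plant import cams
    p,d=cams.capture("top");c=cams.calibration("top");W=cloud(d,c["mtx"],c["camera_from_world"])
    m=(W[...,2]>.085)&(W[...,2]<.115)&(W[...,0]>.38)&(W[...,0]<.8)&(W[...,1]>-.36)&(W[...,1]<.09)
    k,l,st,ce=cv2.connectedComponentsWithStats(m.astype(np.uint8))
    for i in range(1,k):
        if st[i,4]>25: P=W[l==i];print("post?",ce[i].round(0),st[i,4],*rect(P),np.round(np.median(P[:,2]),4),p[l==i].mean(0).round(0))
    return p,d
E
python3 -c "
from h import *
p,d=posts()
mv(.4573,-.137,.2,-173.35);mv(.4573,-.137,.08,-173.35);"
```

```text
post? [329. 189.] 57 [686.2 -44.6] [14. 15.] 89.05 0.0976 [111. 188. 219.]
post? [378. 304.] 60 [ 457.5 -135.1] [14.2 13.6] 88.78 0.1062 [192. 180. 179.]
post? [329. 307.] 52 [453.3 -39.3] [ 9.7 29.9] 43.92 0.0878 [82. 91. 98.]
post? [338. 315.] 34 [437.2 -56.8] [ 9.5 21.2] 60.59 0.0875 [ 89.  98. 105.]
xyz [ 1.2139 -0.3237  0.1079] yaw -0.0 rows 10
xyz [ 1.2139 -0.3237  0.7079] yaw -0.0 rows 10
```

Request:
step_arm(
  xyz=[
    [0.2,-0.05,0.1],
    [0.4,-0.1,0.1],
    [0.6,-0.16,0.1],
    [0.8,-0.21,0.1],
    [0.98,-0.26,0.1],
    [1,-0.3,0.1],
    [1,-0.32,0.1],
    [1,-0.32,0.1],
  ],
  yaw=[0,0,0,0,0,0,0,0],
  claw=[-0.1,-0.1,-0.1,-0.1,-0.1,-0.1,-0.1,-0.1],
)

```text
time_s: 6.53
tcp_pos: [0.4991, -0.1322, 0.2]
eef_rot: [-180.0, -0.0, -173.4]
contact_force: [0.6, 0.2, 0.7]
gripper_width: 0.0478
gripper_force: 0.0
```

```bash
python3 -c "
from h import *
mv(.4573,-.137,.08,-173.35);"
```

```text
xyz [ 2.105e-01 -1.000e-04  6.001e-01] yaw -0.0002 rows 7
```

Request:
step_arm(
  xyz=[
    [0.21,0,0],
    [0.21,0,0],
    [0.21,0,0.2],
    [0.21,0,0.4],
    [0.21,0,0.55],
    [0.21,0,0.6],
    [0.21,0,0.6],
    [0.21,0,0.6],
    [0.21,0,0.6],
    [0.21,0,0.6],
    [0.21,0,0.6],
    [0.21,0,0.6],
    [0.21,0,0.6],
    [0.21,0,0.6],
  ],
  yaw=[0,0,0,0,0,0,0,0,0,0,0,0,0,0],
  claw=[-0.1,-0.1,-0.1,-0.1,-0.1,-0.1,-0.1,-0.1,1,1,1,1,1,1],
)

```text
time_s: 7.7
tcp_pos: [0.458, -0.1363, 0.0811]
eef_rot: [180.0, 0.1, -173.4]
contact_force: [0.3, 2.1, 3.6]
gripper_width: 0.0155
gripper_force: 25.0
```

Request:
step_arm(
  xyz=[
    [0,0,-0.2],
    [0,0,-0.4],
    [0,0,-0.6],
    [0,0,-0.7],
    [-0.17,-0.05,-0.7],
    [-0.33,-0.1,-0.7],
    [-0.5,-0.15,-0.7],
    [-0.65,-0.2,-0.7],
    [-0.82,-0.3,-0.7],
    [-0.98,-0.4,-0.7],
    [-1,-0.6,-0.7],
    [-1,-0.6,-0.7],
    [-1,-0.6,-0.7],
    [-1,-0.6,-0.7],
  ],
  yaw=[0,0,0,0,0,0,0,0,0,0,0,0,0,0],
  claw=[1,1,1,1,1,1,1,1,1,1,1,1,1,1],
)

```text
time_s: 8.87
tcp_pos: [0.6695, -0.2326, 0.219]
eef_rot: [179.9, -0.1, -173.4]
contact_force: [-0.2, -0.0, -4.0]
gripper_width: 0.0151
gripper_force: 25.0
```

```bash
python3 -c "
from h import *
mv(.693,.04,.085,-173.35);mv(.693,.04,.073,-173.35)"
```

```text
xyz [-0.2729  1.3405  0.6699] yaw -0.0002 rows 11
xyz [-0.2729  1.3405  0.7299] yaw -0.0002 rows 11
```

Request:
step_arm(
  xyz=[
    [-0.05,0.2,0],
    [-0.1,0.4,0],
    [-0.15,0.6,0],
    [-0.2,0.8,0],
    [-0.25,1,0],
    [-0.27,1,0],
    [-0.27,1,0],
  ],
  yaw=[0,0,0,0,0,0,0],
  claw=[1,1,1,1,1,1,1],
)

```text
time_s: 9.45
tcp_pos: [0.7006, -0.0235, 0.2208]
eef_rot: [180.0, 0.0, -173.1]
contact_force: [-0.4, -0.3, -4.2]
gripper_width: 0.0155
gripper_force: 25.0
```

Request:
step_arm(
  xyz=[
    [0,0.2,0],
    [0,0.34,0],
    [0,0.34,0.2],
    [0,0.34,0.4],
    [0,0.34,0.58],
    [0,0.34,0.66],
    [0,0.34,0.69],
    [0,0.34,0.7],
    [0,0.34,0.71],
    [0,0.34,0.715],
    [0,0.34,0.715],
    [0,0.34,0.715],
  ],
  yaw=[0,0,0,0,0,0,0,0,0,0,0,0],
  claw=[1,1,1,1,1,1,1,1,1,1,1,1],
)

```text
time_s: 10.45
tcp_pos: [0.6935, 0.0401, 0.0791]
eef_rot: [180.0, 0.1, -173.4]
contact_force: [0.3, 0.4, -3.5]
gripper_width: 0.0155
gripper_force: 25.0
```

Request:
step_arm(
  xyz=[
    [0,0,0.015],
    [0,0,0.025],
    [0,0,0.03],
    [0,0,0.03],
  ],
  yaw=[0,0,0,0],
  claw=[1,1,1,1],
)

```text
time_s: 10.78
tcp_pos: [0.6931, 0.04, 0.0725]
eef_rot: [-180.0, 0.0, -173.3]
contact_force: [-2.4, 0.7, 2.8]
gripper_width: 0.0153
gripper_force: 25.0
```

Down. Release, lift, and head to the crate view.

Request:
step_arm(
  xyz=[
    [0,0,0],
    [0,0,0],
    [0,0,0],
    [0,0,0],
    [0,0,-0.15],
    [0,0,-0.35],
    [0,0,-0.55],
    [0,0,-0.75],
    [0,0,-0.95],
    [0,0,-1],
    [0,0,-1],
  ],
  yaw=[0,0,0,0,0,0,0,0,0,0,0],
  claw=[-0.1,-0.1,-0.1,-0.1,-0.1,-0.1,-0.1,-0.1,-0.1,-0.1,-0.1],
)

```text
time_s: 11.7
tcp_pos: [0.6948, 0.0402, 0.2771]
eef_rot: [180.0, 0.5, -173.3]
contact_force: [-0.2, 0.0, 0.9]
gripper_width: 0.0481
gripper_force: 0.0
```

```bash
python3 -c "
from h import *
mv(.49,.2,.28,173.2)"
```

```text
xyz [ 0.9244  0.9125 -0.0145] yaw 0.0374 rows 10
```

Request:
step_arm(
  xyz=[
    [0.924,0.912,0],
    [0.924,0.912,0],
    [0.924,0.912,0],
    [0.924,0.912,0],
    [0.924,0.912,0],
    [0.924,0.912,0],
    [0.924,0.912,0],
    [0.924,0.912,0],
    [0.924,0.912,0],
    [0.924,0.912,0],
  ],
  yaw=[0.037,0.037,0.037,0.037,0.037,0.037,0.037,0.037,0.037,0.037],
  claw=[-0.1,-0.1,-0.1,-0.1,-0.1,-0.1,-0.1,-0.1,-0.1,-0.1],
)

```text
time_s: 12.53
tcp_pos: [0.4886, 0.1996, 0.2712]
eef_rot: [-180.0, -0.0, 173.3]
contact_force: [0.4, 0.4, -0.2]
gripper_width: 0.0482
gripper_force: 0.0
```

```bash
python3 - <<'E'
from h import *
p,d,K,T=wrist("w2");W=cloud(d,K,T);Z=W[...,2]
reg=(W[...,0]>.38)&(W[...,0]<.6)&(W[...,1]>.05)&(W[...,1]<.36)
def comp(nm,m,mn=30):
    k,l,st,c=cv2.connectedComponentsWithStats(m.astype(np.uint8))
    for i in range(1,k):
        if st[i,4]>mn:
            P=W[l==i];print(nm,c[i].round(0),st[i,4],*rect(P),"zmed",np.round(np.median(P[:,2]),4),p[l==i].mean(0).round(0))
comp("cheek",reg&(Z>.053)&(Z<.066)&hsvm(p,100,125))
comp("rail",reg&(Z>.114)&(Z<.135))
comp("frame",reg&(Z>.085)&(Z<.105))
posts()
E
```

```text
cheek [246. 158.] 351 [427.4 126.9] [21.3 28.6] 84.0 zmed 0.0597 [229. 164.  97.]
cheek [302. 159.] 359 [433.8 186.6] [20.7 27.6] 83.03 zmed 0.0598 [251. 183. 108.]
cheek [359. 158.] 343 [440.4 246. ] [21.1 26.9] 83.33 zmed 0.0596 [240. 169. 100.]
cheek [412. 202.] 839 [502.5 299. ] [ 21.4 138. ] 83.42 zmed 0.0594 [207. 145.  77.]
cheek [256. 264.] 201 [536.8 119.6] [10.5 28.3] 83.03 zmed 0.0597 [218. 147.  81.]
cheek [303. 265.] 311 [543.  173.5] [20.2 28.8] 83.12 zmed 0.0599 [242. 165.  93.]
cheek [350. 264.] 145 [549.1 226.5] [ 7.9 29. ] 87.24 zmed 0.0597 [243. 164. 103.]
rail [232. 228.] 1058 [481.3 120.8] [12.4 59.7] 83.28 zmed 0.1238 [154. 218.  86.]
rail [366. 228.] 975 [494.9 239.7] [12.4 59.4] 83.0 zmed 0.1237 [143.  94. 247.]
rail [433. 228.] 1102 [501.8 299.1] [12.6 59.5] 83.35 zmed 0.1234 [237. 214.  78.]
frame [240. 210.] 760 [481.6 121.5] [ 10.8 119.4] 83.69 zmed 0.0941 [121. 111.  77.]
frame [363. 184.] 412 [479.8 240. ] [10.5 89. ] 79.78 zmed 0.0939 [147.  93. 117.]
frame [423. 214.] 912 [502.2 298.2] [ 10.9 119.8] 82.99 zmed 0.0938 [134. 104.  71.]
frame [360. 269.] 174 [542.5 233.9] [ 8.4 23.9] 81.97 zmed 0.0938 [124.  86. 109.]
post? [286. 188.] 58 [691.1  40.8] [14.1 15. ] 88.21 0.0975 [188. 180. 174.]
post? [329. 189.] 56 [685.9 -44.6] [14.1 15.4] 89.02 0.0979 [109. 183. 216.]
post? [329. 307.] 49 [453.7 -39.8] [ 9.7 28.5] 43.41 0.0874 [78. 86. 93.]
post? [337. 315.] 41 [436.9 -56.8] [ 8.1 26.2] 49.93 0.0873 [ 84.  93. 101.]
```

View pics/w2.png

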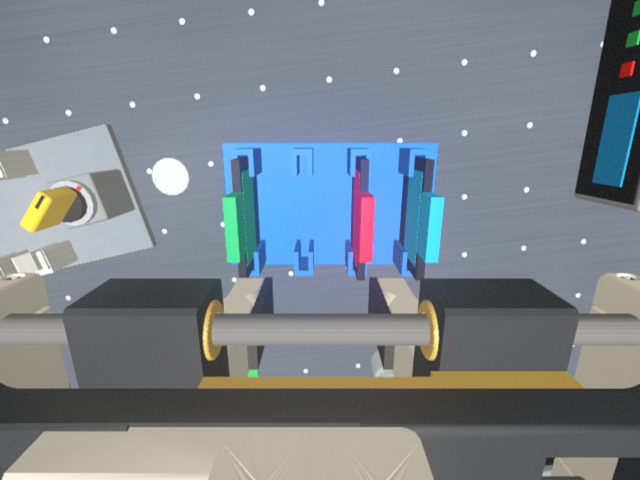

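```bash
python3 -c "
from h import *
mv(.4813,.1208,.107,173.25)
f=(.4813,.1208,.26,173.25)
mv(.474,-.2956,.26,-173.35,f)"
```

```text
xyz [-0.0084 -0.3935  0.8202] yaw -0.0 rows 8
xyz [-0.2085 -2.0719 -0.    ] yaw -0.0372 rows 13
```

Request:
step_arm(
  xyz=[
    [-0.008,-0.2,0],
    [-0.008,-0.394,0],
    [-0.008,-0.394,0.2],
    [-0.008,-0.394,0.4],
    [-0.008,-0.394,0.6],
    [-0.008,-0.394,0.75],
    [-0.008,-0.394,0.82],
    [-0.008,-0.394,0.82],
    [-0.008,-0.394,0.82],
    [-0.008,-0.394,0.82],
    [-0.008,-0.394,0.82],
    [-0.008,-0.394,0.82],
    [-0.008,-0.394,0.82],
  ],
  yaw=[0,0,0,0,0,0,0,0,0,0,0,0,0],
  claw=[0.2,0.2,0.2,0.2,0.2,0.2,0.2,0.2,0.2,1,1,1,1],
  grip_force=40,
)

```text
time_s: 13.72
tcp_pos: [0.4812, 0.1217, 0.1086]
eef_rot: [179.9, 0.1, 173.3]
contact_force: [-0.1, -0.2, -0.1]
gripper_width: 0.0142
gripper_force: 0.2
```

Request:
step_arm(
  xyz=[
    [0,0,-0.1],
    [0,0,-0.25],
    [0,0,-0.4],
    [0,0,-0.6],
    [0,0,-0.8],
    [0,0,-0.8],
    [0,-0.2,-0.8],
    [0,-0.4,-0.8],
    [0,-0.6,-0.8],
    [0,-0.8,-0.8],
    [0,-1,-0.8],
    [0,-1,-0.8],
    [0,-1,-0.8],
  ],
  yaw=[0,0,0,0,0,0,-0.01,-0.02,-0.03,-0.037,-0.037,-0.037,-0.037],
  claw=[1,1,1,1,1,1,1,1,1,1,1,1,1],
)

```text
time_s: 14.8
tcp_pos: [0.4567, -0.0792, 0.2678]
eef_rot: [180.0, 0.0, -173.6]
contact_force: [0.4, 0.9, -0.4]
gripper_width: 0.012
gripper_force: 40.0
```

```bash
python3 -c "
from h import *
mv(.474,-.2956,.26,-173.35)"
```

```text
xyz [ 0.0346 -1.085   0.0389] yaw -0.0007 rows 9
```

```bash
python3 - <<'E'
from h import *
from plant import status
s=status.get_state();print(s["tcp_pos"],s["contact_force"],s["gripper_width"])
p,d,K,T=wrist("w3")
W=cloud(d,K,T);Z=W[...,2]-s["tcp_pos"][2]
m=hsvm(p,45,85,90)&(Z>-.12)&(Z<.05);P=W[m]
print(m.sum(),rect(P),np.round(np.percentile(Z[m],[1,50,99]),4))
E
```

```text
[ 0.45669564 -0.0791733   0.2677711 ] [ 0.35988692  0.8661438  -0.43393959] 0.011962901187166499
2912 (array([456.7, -79.9]), array([58.1, 15. ]), 4.27) [-0.0121  0.0131  0.0223]
```

View pics/w3.png

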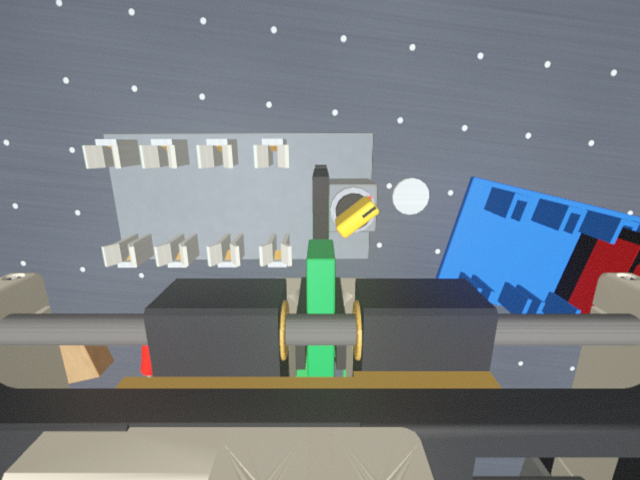

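The panel hangs straight in the fingers (rail at (320,300), its far end at (320,175)), maybe a few mm lower than planned. Carrying on to slot 0.

Request:
step_arm(
  xyz=[
    [0.015,-0.2,0],
    [0.03,-0.4,0],
    [0.035,-0.6,0],
    [0.035,-0.8,0],
    [0.035,-1,0],
    [0.035,-1,0],
    [0.035,-1,0],
  ],
  yaw=[0,0,0,0,0,0,0],
  claw=[1,1,1,1,1,1,1],
)

```text
time_s: 15.43
tcp_pos: [0.474, -0.2774, 0.2666]
eef_rot: [180.0, -0.1, -173.5]
contact_force: [0.1, -0.3, -1.2]
gripper_width: 0.0118
gripper_force: 40.0
```

```bash
python3 -c "
from h import *
mv(.474,-.2956,.18,-173.35)"
```

```text
xyz [ 0.0104 -0.0905  0.4332] yaw -0.0003 rows 6
```

Request:
step_arm(
  xyz=[
    [0.01,-0.09,0.1],
    [0.01,-0.09,0.25],
    [0.01,-0.09,0.4],
    [0.01,-0.09,0.43],
    [0.01,-0.09,0.43],
    [0.01,-0.09,0.43],
  ],
  yaw=[0,0,0,0,0,0],
  claw=[1,1,1,1,1,1],
)

```text
time_s: 15.93
tcp_pos: [0.4747, -0.294, 0.1828]
eef_rot: [-180.0, 0.0, -173.2]
contact_force: [0.0, -0.0, -0.8]
gripper_width: 0.0124
gripper_force: 40.0
```

```bash
python3 -c "
from h import *
mv(.474,-.2956,.18,-173.35)
p,d,K,T=wrist('w4')
W=cloud(d,K,T);Z=W[...,2]
R=(W[...,0]>.36)&(W[...,0]<.58)&(W[...,1]>-.36)&(W[...,1]<-.16)
def comp(nm,m,mn=30):
    k,l,st,c=cv2.connectedComponentsWithStats(m.astype(np.uint8))
    for i in range(1,k):
        if st[i,4]>mn:
            P=W[l==i];print(nm,c[i].round(0),st[i,4],*rect(P),'z',np.round(np.percentile(P[:,2],[2,50,98]),4))
comp('cheek',R&(Z>.058)&(Z<.072))
comp('fr',R&(Z>.16)&(Z<.19)&(W[...,0]<.45))
comp('rail',R&(Z>.185)&(Z<.22)&hsvm(p,45,85,90),10)
"
```

```text
xyz [ 0.0045 -0.0073  0.014 ] yaw 0.0003 rows 4
cheek [303. 169.] 379 [ 423.7 -313.5] [21.6  9.7] 6.23 z [0.0584 0.0646 0.0677]
cheek [336. 169.] 370 [ 420.9 -289.8] [21.9 10.4] 4.82 z [0.0585 0.0647 0.0674]
cheek [376. 169.] 317 [ 417.2 -258.2] [21.9  9.9] 6.95 z [0.0585 0.0649 0.0674]
cheek [409. 169.] 435 [ 414.4 -234. ] [21.9 10.8] 6.75 z [0.0583 0.064  0.0677]
cheek [449. 169.] 269 [ 410.8 -203.1] [22.1  9.6] 7.53 z [0.0588 0.0653 0.0675]
cheek [482. 170.] 474 [ 407.9 -178.4] [22.1 10.8] 7.2 z [0.0584 0.0636 0.0672]
fr [321. 217.] 1424 [ 432.1 -299. ] [31.1 12. ] 6.49 z [0.1645 0.1662 0.1884]
rail [320. 282.] 1771 [ 458.5 -296. ] [25.1 13.1] 7.41 z [0.1866 0.1959 0.1973]
rail [321. 360.] 838 [ 494.9 -291.4] [17.6 11.6] 6.17 z [0.1948 0.1961 0.1972]
```

Request:
step_arm(
  xyz=[
    [0.004,-0.007,0],
    [0.004,-0.007,0.05],
    [0.004,-0.007,0.1],
    [0.004,-0.007,0.15],
    [0.004,-0.007,0.19],
    [0.004,-0.007,0.2],
    [0.004,-0.007,0.2],
  ],
  yaw=[0,0,0,0,0,0,0],
  claw=[1,1,1,1,1,1,1],
)

```text
time_s: 16.57
tcp_pos: [0.4725, -0.2962, 0.1405]
eef_rot: [180.0, -0.1, -173.4]
contact_force: [0.4, 0.6, -2.0]
gripper_width: 0.012
gripper_force: 40.0
```

Request:
step_arm(
  xyz=[
    [0,0,0.02],
    [0,0,0.04],
    [0,0,0.06],
    [0,0,0.08],
    [0,0,0.1],
    [0,0,0.12],
    [0,0,0.14],
    [0,0,0.15],
    [0,0,0.15],
    [0,0,0.15],
  ],
  yaw=[0,0,0,0,0,0,0,0,0,0],
  claw=[1,1,1,1,1,1,1,1,1,1],
)

```text
time_s: 17.4
tcp_pos: [0.4731, -0.2966, 0.1126]
eef_rot: [-180.0, 0.0, -173.3]
contact_force: [-3.7, 2.5, 10.2]
gripper_width: 0.0116
gripper_force: 40.0
```

Request:
step_arm(
  xyz=[
    [0,0,0.008],
    [0,0,0.015],
    [0,0,0.015],
  ],
  yaw=[0,0,0],
  claw=[1,1,1],
)

```text
time_s: 17.65
tcp_pos: [0.4733, -0.297, 0.1125]
eef_rot: [-179.9, 0.1, -173.3]
contact_force: [-12.0, 7.1, 34.9]
gripper_width: 0.0119
gripper_force: 40.1
```

Request:
step_arm(
  xyz=[
    [0,0,-0.015],
    [0,0,-0.015],
    [0,0,-0.015],
    [0,0,-0.015],
    [0,0,-0.15],
    [0,0,-0.35],
    [0,0,-0.55],
    [0,0,-0.75],
    [0,0,-0.8],
    [0,0,-0.8],
  ],
  yaw=[0,0,0,0,0,0,0,0,0,0],
  claw=[0.3,0.3,0.3,0.3,0.3,0.3,0.3,0.3,0.3,0.3],
)

```text
time_s: 18.48
tcp_pos: [0.4748, -0.2971, 0.2724]
eef_rot: [-179.8, 0.3, -173.3]
contact_force: [0.3, 0.4, 0.3]
gripper_width: 0.0308
gripper_force: 0.0
```

```bash
cat >> h.py <<'E'
def rails(tag,x0,x1,y0,y1):
    p,d,K,T=wrist(tag);W=cloud(d,K,T);Z=W[...,2]
    R=(W[...,0]>x0)&(W[...,0]<x1)&(W[...,1]>y0)&(W[...,1]<y1)
    for nm,a in(("rail",R&(Z>.112)&(Z<.16)),("shoulder",R&(Z>.085)&(Z<.108))):
        k,l,st,c=cv2.connectedComponentsWithStats(a.astype(np.uint8))
        for i in range(1,k):
            if st[i,4]>100: P=W[l==i];print(nm,c[i].round(0),st[i,4],*rect(P),"z",np.round(np.percentile(P[:,2],[10,50,90]),4),p[l==i].mean(0).round(0))
E
python3 -c "
from h import *
rails('w5',.36,.58,-.36,-.09)
mv(.4949,.2397,.26,173.25)"
```

```text
rail [322. 224.] 884 [ 474.1 -296.2] [59.6 11.4] 6.71 z [0.1248 0.1258 0.1267] [153. 231. 102.]
shoulder [322. 172.] 321 [ 430.  -301.4] [30.3 11.1] 5.54 z [0.0948 0.0959 0.0969] [112. 118. 109.]
shoulder [322. 267.] 148 [ 524.  -290.5] [19.   8.1] 6.65 z [0.0948 0.0961 0.0968] [103. 112. 101.]
xyz [-0.4146  2.651   0.0494] yaw 0.0372 rows 16
```

Green is fully home (rail top 125.8 mm, against 126). Next is red.

Request:
step_arm(
  xyz=[
    [-0.15,1,0],
    [-0.15,1,0],
    [-0.15,1,0],
    [-0.15,1,0],
    [-0.15,1,0],
    [-0.15,1,0],
  ],
  yaw=[0.037,0.037,0.037,0.037,0.037,0.037],
  claw=[0.2,0.2,0.2,0.2,0.2,0.2],
)

```text
time_s: 19.03
tcp_pos: [0.4793, -0.0892, 0.2671]
eef_rot: [180.0, -0.1, 173.6]
contact_force: [-0.4, -0.4, -0.5]
gripper_width: 0.0354
gripper_force: 0.0
```

Request:
step_arm(
  xyz=[
    [-0.15,1,0],
    [-0.15,1,0],
    [-0.15,1,0],
    [-0.15,1,0],
    [-0.15,1,0],
    [-0.15,1,0],
    [-0.15,1,0],
  ],
  yaw=[0,0,0,0,0,0,0],
  claw=[0.2,0.2,0.2,0.2,0.2,0.2,0.2],
)

```text
time_s: 19.62
tcp_pos: [0.5324, 0.1025, 0.2662]
eef_rot: [-179.9, -0.2, 173.5]
contact_force: [0.0, -0.3, 0.6]
gripper_width: 0.0352
gripper_force: 0.0
```

```bash
python3 -c "
from h import *
mv(.4949,.2397,.107,173.25)"
```

```text
xyz [0.2641 0.66   0.796 ] yaw 0.0006 rows 9
```

Request:
step_arm(
  xyz=[
    [0.13,0.33,0],
    [0.264,0.66,0],
    [0.264,0.66,0],
    [0.264,0.66,0],
    [0.264,0.66,0],
  ],
  yaw=[0,0,0,0,0],
  claw=[0.2,0.2,0.2,0.2,0.2],
)

```text
time_s: 20.03
tcp_pos: [0.4946, 0.2401, 0.2673]
eef_rot: [-179.9, -0.1, 173.4]
contact_force: [-0.3, -0.1, 0.5]
gripper_width: 0.0349
gripper_force: 0.0
```

```bash
python3 -c "
from h import *
mv(.4949,.2397,.107,173.25)"
```

```text
xyz [-0.0017 -0.0016  0.8014] yaw 0.0005 rows 7
```

Request:
step_arm(
  xyz=[
    [0,0,0.2],
    [0,0,0.4],
    [0,0,0.6],
    [0,0,0.75],
    [0,0,0.8],
    [0,0,0.8],
    [0,0,0.8],
    [0,0,0.8],
    [0,0,0.8],
    [0,0,0.8],
    [0,0,0.8],
    [0,0,0.8],
    [0,0,0.8],
  ],
  yaw=[0,0,0,0,0,0,0,0,0,0,0,0,0],
  claw=[0.2,0.2,0.2,0.2,0.2,0.2,0.2,1,1,1,1,1,1],
  grip_force=40,
)

```text
time_s: 21.12
tcp_pos: [0.4962, 0.2388, 0.1097]
eef_rot: [179.9, 0.1, 173.3]
contact_force: [-1.6, -0.4, 6.9]
gripper_width: 0.0117
gripper_force: 40.0
```

Request:
step_arm(
  xyz=[
    [0,0,-0.1],
    [0,0,-0.25],
    [0,0,-0.4],
    [0,0,-0.6],
    [0,0,-0.8],
    [0,0,-0.8],
    [0,-0.2,-0.8],
    [0,-0.4,-0.8],
    [0,-0.6,-0.8],
    [0,-0.8,-0.8],
    [0,-1,-0.8],
    [0,-1,-0.8],
  ],
  yaw=[0,0,0,0,0,0,-0.01,-0.02,-0.03,-0.037,-0.037,-0.037],
  claw=[1,1,1,1,1,1,1,1,1,1,1,1],
)

```text
time_s: 22.12
tcp_pos: [0.4701, 0.0345, 0.2682]
eef_rot: [-180.0, -0.1, -173.5]
contact_force: [-0.4, 0.6, -3.0]
gripper_width: 0.0114
gripper_force: 40.0
```

```bash
python3 -c "
from h import *
mv(.4676,-.2401,.26,-173.35)"
```

```text
xyz [ 0.1671 -1.3628  0.0412] yaw -0.0005 rows 10
```

Request:
step_arm(
  xyz=[
    [0,-0.2,0],
    [0,-0.4,0],
    [0,-0.6,0],
    [0,-0.8,0],
    [0,-1,0],
    [0,-1,0],
  ],
  yaw=[0,0,0,0,0,0],
  claw=[1,1,1,1,1,1],
)

```text
time_s: 22.62
tcp_pos: [0.4951, -0.1644, 0.2676]
eef_rot: [-179.9, -0.1, -173.6]
contact_force: [0.8, 0.9, -1.7]
gripper_width: 0.0116
gripper_force: 40.0
```

```bash
python3 -c "
from h import *
mv(.4676,-.2401,.18,-173.35)"
```

```text
xyz [ 0.1786 -0.3608  0.4381] yaw -0.0008 rows 6
```

Request:
step_arm(
  xyz=[
    [0.09,-0.18,0],
    [0.178,-0.361,0],
    [0.178,-0.361,0.1],
    [0.178,-0.361,0.3],
    [0.178,-0.361,0.42],
    [0.178,-0.361,0.43],
    [0.178,-0.361,0.43],
    [0.178,-0.361,0.43],
  ],
  yaw=[0,0,0,0,0,0,0,0],
  claw=[1,1,1,1,1,1,1,1],
)

```text
time_s: 23.28
tcp_pos: [0.4694, -0.2351, 0.1838]
eef_rot: [-179.9, 0.1, -173.3]
contact_force: [0.6, 0.2, -1.4]
gripper_width: 0.0118
gripper_force: 40.0
```

```bash
cat >> h.py <<'E'
def above(tag,slot):
    """panel held at TCP~.18 over slot: where it is against the slot line"""
    from plant import status
    s=status.get_state();print("tcp",s["tcp_pos"].round(4),s["eef_rot"].round(2))
    p,d,K,T=wrist(tag);W=cloud(d,K,T);Z=W[...,2]-s["tcp_pos"][2]
    R=(abs(W[...,0]-slot[0])<.09)&(abs(W[...,1]-slot[1])<.03)
    for nm,m in(("shoulder",R&(Z>-.025)&(Z<-.008)&(W[...,0]<.45)),("railtop",R&(Z>.005)&(Z<.03)&(hsvm(p,0,180,90)))):
        P=W[m];a=np.deg2rad(6.65);o=(P[:,:2]-slot)@np.array([[np.cos(a),-np.sin(a)],[np.sin(a),np.cos(a)]])
        print(nm,m.sum(),"rack x",np.percentile(o[:,0],[1,99]).round(4),"rack y edges",np.percentile(o[:,1],[2,98]).round(4),"mid",np.percentile(o[:,1],[2,98]).mean().round(4),"z-tcp",np.median(Z[m]).round(4))
E
python3 -c "
from h import *
above('w6',np.array([.4676,-.2401]))
mv(.4676,-.2401,.142,-173.35)"
```

```text
tcp [ 0.4694 -0.2351  0.1838] [-1.7995e+02  5.0000e-02 -1.7331e+02]
shoulder 1207 rack x [-0.0583 -0.0279] rack y edges [0.0006 0.0089] mid 0.0048 z-tcp -0.0157
railtop 3035 rack x [-0.0284  0.0294] rack y edges [-0.0031  0.0125] mid 0.0047 z-tcp 0.0141
xyz [ 0.0141 -0.0238  0.212 ] yaw 0.0001 rows 5
```

Request:
step_arm(
  xyz=[
    [0.003,-0.024,0],
    [0.003,-0.024,0],
    [0.003,-0.024,0.05],
    [0.003,-0.024,0.1],
    [0.003,-0.024,0.15],
    [0.003,-0.024,0.19],
    [0.003,-0.024,0.2],
    [0.003,-0.024,0.2],
  ],
  yaw=[0,0,0,0,0,0,0,0],
  claw=[1,1,1,1,1,1,1,1],
)

```text
time_s: 24.0
tcp_pos: [0.4681, -0.2397, 0.1415]
eef_rot: [180.0, -0.1, -173.4]
contact_force: [-0.0, -0.1, -2.7]
gripper_width: 0.012
gripper_force: 40.0
```

Request:
step_arm(
  xyz=[
    [0,0,0.02],
    [0,0,0.04],
    [0,0,0.06],
    [0,0,0.08],
    [0,0,0.1],
    [0,0,0.12],
    [0,0,0.14],
    [0,0,0.155],
    [0,0,0.16],
    [0,0,0.16],
  ],
  yaw=[0,0,0,0,0,0,0,0,0,0],
  claw=[1,1,1,1,1,1,1,1,1,1],
)

```text
time_s: 24.83
tcp_pos: [0.4684, -0.2398, 0.1116]
eef_rot: [-180.0, -0.0, -173.3]
contact_force: [-5.2, 3.0, 16.0]
gripper_width: 0.0118
gripper_force: 40.0
```

Request:
step_arm(
  xyz=[
    [0,0,-0.008],
    [0,0,-0.008],
    [0,0,-0.008],
    [0,0,-0.008],
    [0,0,-0.15],
    [0,0,-0.35],
    [0,0,-0.55],
    [0,0,-0.75],
    [0,0,-0.8],
    [0,0,-0.8],
  ],
  yaw=[0,0,0,0,0,0,0,0,0,0],
  claw=[0.3,0.3,0.3,0.3,0.3,0.3,0.3,0.3,0.3,0.3],
)

```text
time_s: 25.67
tcp_pos: [0.4703, -0.2403, 0.2746]
eef_rot: [-179.9, 0.4, -173.3]
contact_force: [0.7, -0.3, -0.6]
gripper_width: 0.0307
gripper_force: 0.0
```

```bash
python3 -c "
from h import *
rails('w7',.36,.58,-.36,-.09);posts()
mv(.5018,.2991,.265,173.25)"
```

```text
rail [259. 221.] 1071 [ 474.3 -296.3] [59.5 12.2] 6.84 z [0.1198 0.1257 0.1267] [140. 213.  94.]
rail [322. 221.] 919 [ 467.4 -240.3] [60.1 11.6] 6.93 z [0.1248 0.1258 0.1268] [112. 111. 251.]
shoulder [264. 204.] 704 [ 474.3 -295.6] [119.5  11.5] 7.66 z [0.0899 0.0961 0.1021] [ 95. 109.  92.]
shoulder [322. 169.] 319 [ 422.9 -244.6] [30.3 11.1] 4.75 z [0.095  0.096  0.0971] [117. 118. 131.]
shoulder [322. 264.] 144 [ 517.4 -234.4] [18.9  7.1] 6.93 z [0.095  0.0959 0.0969] [105. 106. 118.]
post? [286. 188.] 56 [690.5  40.7] [14.1 15. ] 88.41 0.0978 [191. 183. 177.]
post? [329. 189.] 56 [685.7 -44.9] [13.9 14.8] 28.93 0.0971 [110. 185. 218.]
post? [435. 326.] 30 [ 412.5 -245. ] [7.6 9.8] 89.93 0.096 [77. 77. 81.]
xyz [-0.4766  2.6561  0.0274] yaw 0.0372 rows 16
```

Red is home too. Cyan is next.

Request:
step_arm(
  xyz=[
    [-0.17,0.98,0],
    [-0.17,0.98,0],
    [-0.17,0.98,0],
    [-0.17,0.98,0],
    [-0.17,0.98,0],
    [-0.17,0.98,0],
  ],
  yaw=[0.037,0.037,0.037,0.037,0.037,0.037],
  claw=[0.2,0.2,0.2,0.2,0.2,0.2],
)

```text
time_s: 26.27
tcp_pos: [0.4793, -0.0361, 0.269]
eef_rot: [180.0, -0.1, 173.6]
contact_force: [0.6, -0.6, 0.2]
gripper_width: 0.035
gripper_force: 0.0
```

Request:
step_arm(
  xyz=[
    [0,0.98,0],
    [0,0.98,0],
    [0,0.98,0],
    [0,0.98,0],
    [0,0.98,0],
    [0,0.98,0],
  ],
  yaw=[0,0,0,0,0,0],
  claw=[0.2,0.2,0.2,0.2,0.2,0.2],
)

```text
time_s: 26.77
tcp_pos: [0.5025, 0.1577, 0.2682]
eef_rot: [-179.9, -0.1, 173.5]
contact_force: [0.5, -0.2, 0.1]
gripper_width: 0.035
gripper_force: 0.0
```

```bash
python3 -c "
from h import *
mv(.5018,.2991,.265,173.25)"
```

```text
xyz [0.0831 0.702  0.0162] yaw 0.0007 rows 7
```

Request:
step_arm(
  xyz=[
    [0.04,0.35,0],
    [0.083,0.702,0],
    [0.083,0.702,0],
    [0.083,0.702,0],
    [0.083,0.702,0],
    [0.083,0.702,0],
  ],
  yaw=[0,0,0,0,0,0],
  claw=[0.2,0.2,0.2,0.2,0.2,0.2],
)

```text
time_s: 27.27
tcp_pos: [0.5015, 0.2952, 0.2684]
eef_rot: [-179.8, -0.1, 173.4]
contact_force: [0.0, -0.1, 0.8]
gripper_width: 0.0352
gripper_force: 0.0
```

```bash
python3 -c "
from h import *
mv(.5018,.2991,.107,173.25)
rails('w8',.38,.62,.15,.36)"
```

```text
xyz [8.000e-04 1.950e-02 8.068e-01] yaw 0.0004 rows 7
rail [325. 227.] 945 [502.1 299.3] [11.7 59.8] 83.48 z [0.1228 0.1237 0.1247] [253. 239.  95.]
shoulder [326. 176.] 326 [458.3 304.9] [11.1 30.3] 82.77 z [0.0925 0.0938 0.0953] [172. 122.  98.]
shoulder [325. 270.] 149 [552.1 293.5] [ 8.  18.7] 84.02 z [0.0929 0.0938 0.0947] [150. 111.  89.]
```

Request:
step_arm(
  xyz=[
    [0,0.02,0],
    [0,0.02,0.2],
    [0,0.02,0.4],
    [0,0.02,0.6],
    [0,0.02,0.75],
    [0,0.02,0.8],
    [0,0.02,0.8],
    [0,0.02,0.8],
    [0,0.02,0.8],
    [0,0.02,0.8],
    [0,0.02,0.8],
    [0,0.02,0.8],
    [0,0.02,0.8],
    [0,0.02,0.8],
  ],
  yaw=[0,0,0,0,0,0,0,0,0,0,0,0,0,0],
  claw=[0.2,0.2,0.2,0.2,0.2,0.2,0.2,0.2,1,1,1,1,1,1],
  grip_force=40,
)

```text
time_s: 28.48
tcp_pos: [0.503, 0.2993, 0.1118]
eef_rot: [179.9, 0.1, 173.3]
contact_force: [-1.7, -1.1, 7.4]
gripper_width: 0.0115
gripper_force: 40.0
```

Request:
step_arm(
  xyz=[
    [0,0,-0.1],
    [0,0,-0.25],
    [0,0,-0.4],
    [0,0,-0.6],
    [0,0,-0.8],
    [0,0,-0.8],
    [0,-0.2,-0.8],
    [0,-0.4,-0.8],
    [0,-0.6,-0.8],
    [0,-0.8,-0.8],
    [0,-1,-0.8],
    [0,-1,-0.8],
  ],
  yaw=[0,0,0,0,0,0,-0.01,-0.02,-0.03,-0.037,-0.037,-0.037],
  claw=[1,1,1,1,1,1,1,1,1,1,1,1],
)

```text
time_s: 29.48
tcp_pos: [0.4772, 0.0951, 0.2704]
eef_rot: [-180.0, -0.1, -173.5]
contact_force: [0.5, 0.0, -2.4]
gripper_width: 0.0116
gripper_force: 40.0
```

Request:
step_arm(
  xyz=[
    [0.03,-0.2,0],
    [0.06,-0.4,0],
    [0.1,-0.6,0],
    [0.14,-0.8,0],
    [0.17,-1,0],
    [0.2,-1,0],
  ],
  yaw=[0,0,0,0,0,0],
  claw=[1,1,1,1,1,1],
)

```text
time_s: 29.98
tcp_pos: [0.4619, -0.1082, 0.27]
eef_rot: [-179.9, -0.1, -173.6]
contact_force: [-0.1, 1.1, -2.0]
gripper_width: 0.0121
gripper_force: 40.0
```

```bash
python3 -c "
from h import *
mv(.4611,-.1846,.18,-173.35)"
```

```text
xyz [ 0.0464 -0.379   0.4501] yaw -0.0008 rows 6
```

Request:
step_arm(
  xyz=[
    [0.02,-0.19,0],
    [0.046,-0.385,0],
    [0.046,-0.385,0.1],
    [0.046,-0.385,0.3],
    [0.046,-0.385,0.42],
    [0.046,-0.385,0.43],
    [0.046,-0.385,0.43],
    [0.046,-0.385,0.43],
  ],
  yaw=[0,0,0,0,0,0,0,0],
  claw=[1,1,1,1,1,1,1,1],
)

```text
time_s: 30.65
tcp_pos: [0.4635, -0.1807, 0.1859]
eef_rot: [-180.0, 0.1, -173.3]
contact_force: [1.1, 0.6, -1.9]
gripper_width: 0.0119
gripper_force: 40.0
```

```bash
python3 -c "
from h import *
above('w9',np.array([.4611,-.1846]))"
```

```text
tcp [ 0.4635 -0.1807  0.1859] [-1.7995e+02  7.0000e-02 -1.7331e+02]
shoulder 1180 rack x [-0.0576 -0.0274] rack y edges [-0.0003  0.0078] mid 0.0038 z-tcp -0.0178
railtop 2688 rack x [-0.0278  0.0316] rack y edges [-0.002   0.0094] mid 0.0037 z-tcp 0.0121
```

Request:
step_arm(
  xyz=[
    [0.007,-0.019,0],
    [0.007,-0.019,0],
    [0.007,-0.019,0.05],
    [0.007,-0.019,0.1],
    [0.007,-0.019,0.15],
    [0.007,-0.019,0.19],
    [0.007,-0.019,0.2],
    [0.007,-0.019,0.2],
  ],
  yaw=[0,0,0,0,0,0,0,0],
  claw=[1,1,1,1,1,1,1,1],
)

```text
time_s: 31.37
tcp_pos: [0.4614, -0.1845, 0.1436]
eef_rot: [180.0, -0.1, -173.4]
contact_force: [-0.7, -1.1, -1.6]
gripper_width: 0.0119
gripper_force: 40.0
```

Request:
step_arm(
  xyz=[
    [0,0,0.02],
    [0,0,0.04],
    [0,0,0.06],
    [0,0,0.08],
    [0,0,0.1],
    [0,0,0.12],
    [0,0,0.14],
    [0,0,0.155],
    [0,0,0.16],
    [0,0,0.16],
  ],
  yaw=[0,0,0,0,0,0,0,0,0,0],
  claw=[1,1,1,1,1,1,1,1,1,1],
)

```text
time_s: 32.2
tcp_pos: [0.4615, -0.1848, 0.1137]
eef_rot: [-180.0, -0.0, -173.3]
contact_force: [-7.1, 2.5, 17.4]
gripper_width: 0.0112
gripper_force: 40.0
```

Request:
step_arm(
  xyz=[
    [0,0,-0.008],
    [0,0,-0.008],
    [0,0,-0.008],
    [0,0,-0.008],
    [0,0,-0.15],
    [0,0,-0.35],
    [0,0,-0.55],
    [0,0,-0.75],
    [0,0,-0.8],
    [0,0,-0.8],
  ],
  yaw=[0,0,0,0,0,0,0,0,0,0],
  claw=[0.3,0.3,0.3,0.3,0.3,0.3,0.3,0.3,0.3,0.3],
)

```text
time_s: 33.03
tcp_pos: [0.4635, -0.1848, 0.2764]
eef_rot: [-179.9, 0.4, -173.3]
contact_force: [-0.0, -0.8, -0.0]
gripper_width: 0.0308
gripper_force: 0.0
```

```bash
python3 -c "
from h import *
rails('w10',.36,.58,-.36,-.09);posts()
mv(.4452,-.0487,.20,-46)"
```

```text
rail [321. 220.] 908 [ 460.4 -184.8] [59.5 11.7] 6.64 z [0.1248 0.1258 0.1267] [251. 233. 115.]
rail [197. 221.] 1219 [ 474.5 -296.3] [59.8 13. ] 6.77 z [0.1172 0.1256 0.1268] [126. 198.  84.]
rail [260. 221.] 1048 [ 467.1 -239.9] [59.4 12.3] 6.77 z [0.12   0.1258 0.1268] [101.  99. 238.]
shoulder [208. 209.] 1073 [ 474.9 -295.3] [120.3  10.8] 6.9 z [0.0879 0.0958 0.1036] [ 85. 106.  83.]
shoulder [266. 205.] 692 [ 467.6 -239.1] [120.4  11. ] 7.26 z [0.0899 0.096  0.1027] [ 97.  97. 126.]
shoulder [321. 170.] 310 [ 416.5 -191.3] [30.7 11.3] 9.99 z [0.0943 0.0958 0.0973] [130. 126. 118.]
shoulder [322. 264.] 144 [ 510.5 -178.8] [19.9  7.2] 6.86 z [0.095  0.0959 0.0966] [120. 115. 110.]
post? [329. 189.] 55 [686.4 -44.6] [14.  14.9] 88.73 0.0968 [111. 187. 220.]
post? [294. 216.] 51 [632.5  26. ] [14.5 13.9] 0.47 0.0961 [200. 187. 185.]
xyz [0.003  0.6832 0.3622] yaw -0.3538 rows 21
```

View pics/w10.png

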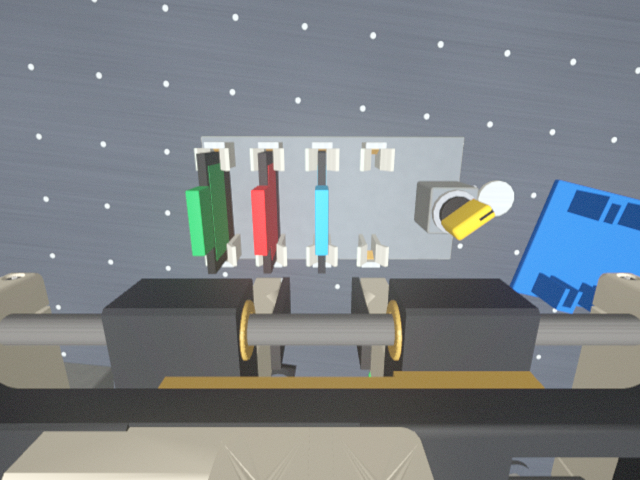

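All three rails are at 125.8 mm, so every panel is home. The wrist view shows green (200,220), red (263,220) and cyan (322,220) seated. The steel post has been knocked to about (633, 26) mm, off the pad's near edge, so I'll put it back.

```bash
python3 -c "
from h import *
mv(.63,.02,.25,-173.35)"
```

```text
xyz [-0.9545  0.9176  0.1122] yaw -0.0 rows 10
```

Request:
step_arm(
  xyz=[
    [-0.95,0.92,0.1],
    [-0.95,0.92,0.1],
    [-0.95,0.92,0.1],
    [-0.95,0.92,0.1],
    [-0.95,0.92,0.1],
    [-0.95,0.92,0.1],
    [-0.95,0.92,0.1],
    [-0.95,0.92,0.1],
    [-0.95,0.92,0.1],
    [-0.95,0.92,0.1],
  ],
  yaw=[0,0,0,0,0,0,0,0,0,0],
  claw=[-0.1,-0.1,-0.1,-0.1,-0.1,-0.1,-0.1,-0.1,-0.1,-0.1],
  grip_force=25,
)

```text
time_s: 33.97
tcp_pos: [0.6283, 0.0198, 0.2511]
eef_rot: [-180.0, -0.1, -173.4]
contact_force: [0.2, 1.2, -0.0]
gripper_width: 0.0481
gripper_force: 0.0
```

```bash
python3 - <<'E'
from h import *
p,d,K,T=wrist("w11");W=cloud(d,K,T);Z=W[...,2]
R=(W[...,0]>.58)&(W[...,0]<.76)&(W[...,1]>-.1)&(W[...,1]<.1)
for a,b in((.09,.115),(.06,.09),(.03,.06),(.008,.022)):
    k,l,st,c=cv2.connectedComponentsWithStats((R&(Z>a)&(Z<b)).astype(np.uint8))
    for i in range(1,k):
        if st[i,4]>30: P=W[l==i];print(a,c[i].round(0),st[i,4],*rect(P),"z",np.round(np.percentile(P[:,2],[5,50,95]),4))
mv(.635,.0253,.2,-173.35)
E
```

```text
0.09 [326. 232.] 237 [633.3  25.6] [15. 15.] 81.62 z [0.095  0.0967 0.0983]
0.09 [246. 273.] 113 [682.9 -45.6] [ 7.6 14.9] 7.49 z [0.0909 0.0972 0.099 ]
0.06 [324. 224.] 53 [630.5  24. ] [ 6.9 14.9] 16.68 z [0.0627 0.0761 0.0885]
0.06 [252. 265.] 180 [682.2 -43.3] [15.   6.2] 65.1 z [0.062  0.0758 0.0883]
0.03 [323. 220.] 39 [633.8  24.1] [ 6.7 13.8] 10.06 z [0.0327 0.0467 0.0596]
0.03 [258. 256.] 145 [682.4 -43.7] [15.3  6.4] 70.11 z [0.0317 0.0459 0.0582]
0.008 [323. 220.] 874 [643.2  24.8] [43.5 44.9] 11.3 z [0.0116 0.0139 0.0171]
0.008 [262. 248.] 883 [685.8 -44.9] [44.9 43.1] 70.21 z [0.0129 0.0149 0.0165]
xyz [-0.0367  0.0251  0.2587] yaw -0.0001 rows 5
```

View pics/w11.png

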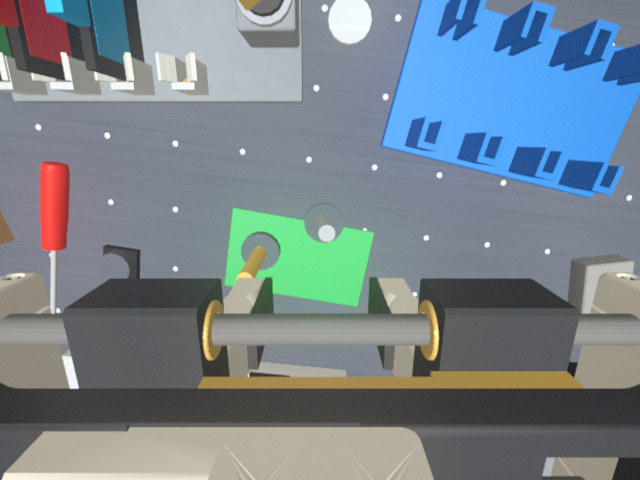

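The steel post leans about 6° on the pad edge: rod top at (326,232), base at (323,220). Brass still stands at (262,248). Grasp the rod and carry it back.

```bash
python3 -c "
from h import *
mv(.6355,.0252,.075,-173.35)"
```

```text
xyz [-0.0392  0.0243  0.8837] yaw -0.0001 rows 8
```

Request:
step_arm(
  xyz=[
    [-0.039,0.024,0.1],
    [-0.039,0.024,0.3],
    [-0.039,0.024,0.5],
    [-0.039,0.024,0.7],
    [-0.039,0.024,0.83],
    [-0.039,0.024,0.87],
    [-0.039,0.024,0.87],
    [-0.039,0.024,0.87],
    [-0.039,0.024,0.87],
    [-0.039,0.024,0.87],
    [-0.039,0.024,0.87],
    [-0.039,0.024,0.87],
    [-0.039,0.024,0.87],
    [-0.039,0.024,0.87],
  ],
  yaw=[0,0,0,0,0,0,0,0,0,0,0,0,0,0],
  claw=[-0.1,-0.1,-0.1,-0.1,-0.1,-0.1,-0.1,-0.1,1,1,1,1,1,1],
)

```text
time_s: 35.18
tcp_pos: [0.6364, 0.0258, 0.0791]
eef_rot: [-180.0, 0.0, -173.3]
contact_force: [-0.1, -3.7, 3.4]
gripper_width: 0.0155
gripper_force: 25.0
```

Request:
step_arm(
  xyz=[
    [0,0,-0.05],
    [0,0,-0.1],
    [0,0,-0.15],
    [0,0,-0.2],
    [-0.1,0.02,-0.2],
    [-0.2,0.05,-0.2],
    [-0.26,0.06,-0.2],
    [-0.26,0.06,-0.2],
    [-0.26,0.06,-0.2],
  ],
  yaw=[0,0,0,0,0,0,0,0,0],
  claw=[1,1,1,1,1,1,1,1,1],
)

```text
time_s: 35.93
tcp_pos: [0.6867, 0.044, 0.1188]
eef_rot: [180.0, -0.0, -173.4]
contact_force: [-1.1, -0.8, -4.5]
gripper_width: 0.0154
gripper_force: 25.0
```

```bash
python3 -c "
from h import *
mv(.687,.04,.084,-173.35)"
```

```text
xyz [ 0.001  -0.0201  0.1741] yaw -0.0 rows 4
```

Request:
step_arm(
  xyz=[
    [0,-0.02,0.1],
    [0,-0.02,0.15],
    [0,-0.02,0.17],
    [0,-0.02,0.18],
    [0,-0.02,0.185],
    [0,-0.02,0.185],
    [0,-0.02,0.185],
  ],
  yaw=[0,0,0,0,0,0,0],
  claw=[1,1,1,1,1,1,1],
)

```text
time_s: 36.52
tcp_pos: [0.6875, 0.0401, 0.0823]
eef_rot: [180.0, 0.1, -173.3]
contact_force: [0.4, -0.1, -3.4]
gripper_width: 0.0153
gripper_force: 25.0
```

Request:
step_arm(
  xyz=[
    [0,0,0.006],
    [0,0,0.012],
    [0,0,0.018],
    [0,0,0.018],
  ],
  yaw=[0,0,0,0],
  claw=[1,1,1,1],
)

```text
time_s: 36.85
tcp_pos: [0.6895, 0.0402, 0.0813]
eef_rot: [-180.0, 0.3, -173.3]
contact_force: [-1.0, 0.0, 10.0]
gripper_width: 0.0155
gripper_force: 25.0
```

Contact. Release gently, lift, and check.

Request:
step_arm(
  xyz=[
    [0,0,-0.005],
    [0,0,-0.005],
    [0,0,-0.005],
    [0,0,-0.005],
    [0,0,-0.1],
    [0,0,-0.3],
    [0,0,-0.5],
    [0,0,-0.7],
    [0,0,-0.85],
    [0,0,-0.85],
    [0,0,-0.85],
  ],
  yaw=[0,0,0,0,0,0,0,0,0,0,0],
  claw=[0.3,0.1,-0.1,-0.1,-0.1,-0.1,-0.1,-0.1,-0.1,-0.1,-0.1],
)

```text
time_s: 37.77
tcp_pos: [0.6879, 0.0401, 0.2507]
eef_rot: [180.0, 0.3, -173.4]
contact_force: [-0.2, 0.3, -1.8]
gripper_width: 0.0482
gripper_force: 0.0
```

```bash
python3 - <<'E'
from h import *
posts()
p,d,K,T=wrist("w12");W=cloud(d,K,T);Z=W[...,2]
R=(W[...,0]>.58)&(W[...,0]<.76)&(W[...,1]>-.1)&(W[...,1]<.1)
for a,b in((.09,.115),(.008,.022)):
    k,l,st,c=cv2.connectedComponentsWithStats((R&(Z>a)&(Z<b)).astype(np.uint8))
    for i in range(1,k):
        if st[i,4]>30: P=W[l==i];print(a,c[i].round(0),st[i,4],*rect(P),"z",np.round(np.percentile(P[:,2],[5,50,95]),4))
mv(.4452,-.0487,.25,-46)
E
```

```text
post? [285. 186.] 56 [693.8  40.9] [14.2 15.1] 35.42 0.0973 [196. 188. 182.]
post? [329. 189.] 56 [685.4 -44.7] [14.7 14.8] 59.51 0.0973 [111. 188. 219.]
post? [459. 294.] 255 [ 473.7 -294.2] [120.1  11.2] 6.52 0.096 [67. 81. 61.]
post? [430. 298.] 215 [ 466.8 -238.1] [119.7  11. ] 6.1 0.0956 [63. 62. 92.]
post? [402. 302.] 192 [ 460.2 -183.1] [119.5  10.9] 6.55 0.0965 [92. 84. 72.]
post? [329. 307.] 51 [453.7 -39.8] [ 9.7 28.5] 43.5 0.0877 [80. 89. 97.]
post? [338. 315.] 36 [436.1 -56.8] [ 9.2 27.7] 52.76 0.0874 [ 95. 102. 107.]
0.09 [226. 215.] 286 [686.9 -45.1] [15.2 15.1] 65.38 z [0.0922 0.0978 0.099 ]
0.09 [320. 234.] 259 [694.9  40.6] [15.2 15.1] 25.1 z [0.0929 0.0978 0.0991]
0.008 [247. 197.] 969 [685.9 -44.5] [45.  42.5] 44.53 z [0.0133 0.0149 0.0165]
0.008 [320. 212.] 909 [693.1  40.7] [42.3 44.4] 6.17 z [0.0133 0.0149 0.0164]
xyz [ 1.2495 -0.3003 -0.014 ] yaw -0.3538 rows 21
```

Both posts now stand upright on the pad. On to the knob.

Request:
step_arm(
  xyz=[
    [0.2,-0.05,0],
    [0.4,-0.1,0],
    [0.6,-0.15,0],
    [0.8,-0.2,0],
    [1,-0.25,0],
    [1,-0.3,0],
    [1,-0.3,0],
    [1,-0.3,0],
    [1,-0.3,0],
    [1,-0.3,0],
    [1,-0.3,0],
    [1,-0.3,0],
    [1,-0.3,0],
    [1,-0.3,0],
    [1,-0.3,0],
    [1,-0.3,0],
    [1,-0.3,0],
    [1,-0.3,0],
    [1,-0.3,0],
    [1,-0.3,0],
  ],
  yaw=[-0.02,-0.04,-0.06,-0.08,-0.1,-0.12,-0.14,-0.16,-0.18,-0.2,-0.22,-0.24,-0.26,-0.28,-0.3,-0.32,-0.34,-0.356,-0.356,-0.356],
  claw=[0.2,0.2,0.2,0.2,0.2,0.2,0.2,0.2,0.2,0.2,0.2,0.2,0.2,0.2,0.2,0.2,0.2,0.2,0.2,0.2],
)

```text
time_s: 39.53
tcp_pos: [0.4948, -0.043, 0.2468]
eef_rot: [179.9, 0.1, -45.4]
contact_force: [-0.2, -0.1, -1.2]
gripper_width: 0.0349
gripper_force: 0.0
```

```bash
python3 - <<'E'
from h import *
from plant import status
print(status.get_state()["joints"].round(1))
mv(.4452,-.0488,.25,-45.1)
E
```

```text
[ 17.7   3.4 -20.6  -0.  -66.1  26.9]
xyz [-0.1534  0.1967 -0.0158] yaw -0.0009 rows 5
```

Request:
step_arm(
  xyz=[
    [-0.153,0.197,0],
    [-0.153,0.197,0],
    [-0.153,0.197,0.2],
    [-0.153,0.197,0.3],
    [-0.153,0.197,0.3],
    [-0.153,0.197,0.3],
  ],
  yaw=[-0.001,-0.001,-0.001,-0.001,-0.001,-0.001],
  claw=[0.2,0.2,0.2,0.2,0.2,0.2],
)

```text
time_s: 40.03
tcp_pos: [0.4452, -0.0493, 0.1876]
eef_rot: [179.9, 0.0, -45.0]
contact_force: [-0.4, 0.5, 1.4]
gripper_width: 0.0351
gripper_force: 0.0
```

```bash
python3 - <<'E'
from h import *
p,d,K,T=wrist("w13");W=cloud(d,K,T);Z=W[...,2]
m=(abs(W[...,0]-.445)<.04)&(abs(W[...,1]+.049)<.04)
P=W[m&(Z>.117)&(Z<.13)];print(rect(P),np.median(P[:,2]))
h=m&(Z<.117)&hsvm(p,0,9,120,60)
print("red",h.sum(),W[h].mean(0) if h.any() else 0)
mv(.4452,-.0488,.107,-45.1)
E
```

```text
(array([446.2, -49.1]), array([13.5, 39.2]), 44.55) 0.12202300504636318
red 0 0
xyz [-0.0046  0.0026  0.4082] yaw 0.0005 rows 5
```

View pics/w13.png

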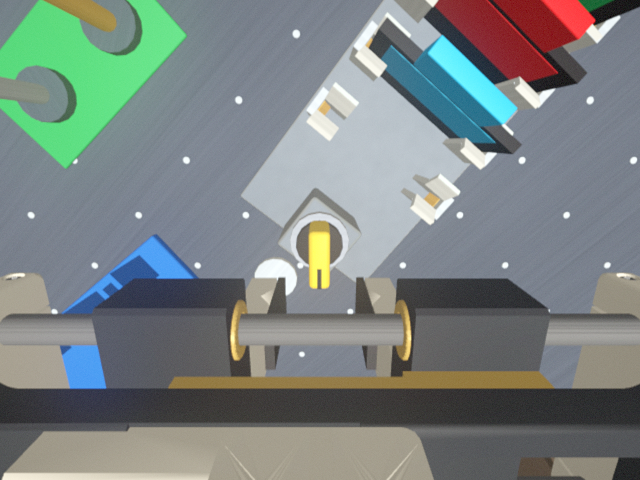

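The bar at (319,255) lines up with the fingers. Descend and grip.

Request:
step_arm(
  xyz=[
    [-0.003,0.002,0.15],
    [-0.003,0.002,0.3],
    [-0.003,0.002,0.38],
    [-0.003,0.002,0.4],
    [-0.003,0.002,0.4],
    [-0.003,0.002,0.4],
    [-0.003,0.002,0.4],
    [-0.003,0.002,0.4],
    [-0.003,0.002,0.4],
    [-0.003,0.002,0.4],
    [-0.003,0.002,0.4],
  ],
  yaw=[0,0,0,0,0,0,0,0,0,0,0],
  claw=[0.2,0.2,0.2,0.2,0.2,1,1,1,1,1,1],
  grip_force=30,
)

```text
time_s: 41.0
tcp_pos: [0.4457, -0.0487, 0.109]
eef_rot: [-179.9, -0.1, -44.8]
contact_force: [-1.1, 0.2, 7.5]
gripper_width: 0.0136
gripper_force: 30.0
```

```bash
python3 -c "
from plant import status
s=status.get_state();print(s['moment'].round(3),s['contact_force'].round(1),s['joints'].round(1),s['joint_torque'].round(3))"
```

```text
[ 0.108  0.774 -0.017] [-1.1  0.2  7.5] [ 19.1   6.9 -37.3   0.  -45.7  26.1] [-8.1000e-02 -2.9609e+01  2.1004e+01  4.7570e+00  6.1200e-01  1.7000e-02]
```

Request:
step_arm(
  xyz=[
    [0,0,0],
    [0,0,0],
    [0,0,0],
    [0,0,0],
    [0,0,0],
    [0,0,0],
    [0,0,0],
    [0,0,0],
    [0,0,0],
    [0,0,0],
    [0,0,0],
  ],
  yaw=[0.015,0.03,0.045,0.06,0.075,0.09,0.105,0.12,0.135,0.135,0.135],
  claw=[1,1,1,1,1,1,1,1,1,1,1],
)

```text
time_s: 41.92
tcp_pos: [0.4451, -0.0489, 0.1089]
eef_rot: [-180.0, -0.0, -93.5]
contact_force: [-3.9, 0.2, 9.6]
gripper_width: 0.0141
gripper_force: 30.0
```

```bash
python3 -c "
from plant import status
s=status.get_state();print(s['eef_rot'].round(1),s['moment'].round(3),s['contact_force'].round(1),s['joint_torque'].round(3))"
```

```text
[-180.    -0.   -93.5] [ 0.062  1.409 -0.055] [-3.9  0.2  9.6] [  0.169 -28.729  21.492   4.799   1.268  -0.316]
```

Request:
step_arm(
  xyz=[
    [0,0,0],
    [0,0,0],
  ],
  yaw=[0.015,0.025],
  claw=[1,1],
)

```text
time_s: 42.08
tcp_pos: [0.445, -0.049, 0.1089]
eef_rot: [-180.0, -0.0, -102.7]
contact_force: [-3.9, 0.1, 9.9]
gripper_width: 0.014
gripper_force: 30.0
```

```bash
cat > m.py <<'E'
from plant import status
s=status.get_state();print(s['time_s'],s['eef_rot'].round(1),'mom',s['moment'].round(3),'F',s['contact_force'].round(1),'j6',s['joint_torque'][5].round(3),s['joints'][5].round(1))
E
python3 m.py
```

```text
42.0833 [-180.    -0.  -102.7] mom [0.246 1.658 0.06 ] F [-3.9  0.1  9.9] j6 0.999 -31.8
```

Request:
step_arm(
  xyz=[
    [0,0,0],
    [0,0,0],
  ],
  yaw=[0.013,0.026],
  claw=[1,1],
)

```text
time_s: 42.25
tcp_pos: [0.445, -0.0489, 0.1089]
eef_rot: [-180.0, -0.0, -112.0]
contact_force: [-4.0, 0.7, 11.0]
gripper_width: 0.0139
gripper_force: 30.0
```

```bash
python3 m.py
```

```text
42.25 [-180.   -0. -112.] mom [0.436 1.865 0.027] F [-4.   0.7 11. ] j6 1.637 -41.1
```

Request:
step_arm(
  xyz=[
    [0,0,0],
    [0,0,0],
  ],
  yaw=[0.013,0.026],
  claw=[1,1],
)

```text
time_s: 42.42
tcp_pos: [0.4449, -0.0489, 0.1089]
eef_rot: [-180.0, -0.0, -121.4]
contact_force: [-3.8, 1.5, 11.8]
gripper_width: 0.0139
gripper_force: 30.0
```

```bash
python3 m.py
```

```text
42.4167 [-180.    -0.  -121.4] mom [0.702 2.053 0.203] F [-3.8  1.5 11.8] j6 1.453 -50.5
```

Request:
step_arm(
  xyz=[
    [0,0,0],
    [0,0,0],
  ],
  yaw=[0.007,0.014],
  claw=[1,1],
)

```text
time_s: 42.58
tcp_pos: [0.4448, -0.0489, 0.1089]
eef_rot: [-180.0, -0.0, -126.3]
contact_force: [-4.8, 1.4, 11.1]
gripper_width: 0.0139
gripper_force: 30.0
```

```bash
python3 m.py
```

```text
42.5833 [-180.    -0.  -126.3] mom [0.718 2.163 0.174] F [-4.8  1.4 11.1] j6 0.573 -55.4
```

Request:
step_arm(
  xyz=[
    [0,0,0],
    [0,0,0],
  ],
  yaw=[0.007,0.014],
  claw=[1,1],
)

```text
time_s: 42.75
tcp_pos: [0.4448, -0.0488, 0.1089]
eef_rot: [180.0, -0.0, -131.3]
contact_force: [-5.5, 2.7, 12.0]
gripper_width: 0.014
gripper_force: 30.0
```

```bash
python3 m.py
```

```text
42.75 [ 180.    -0.  -131.3] mom [0.906 2.275 0.137] F [-5.5  2.7 12. ] j6 0.711 -60.5
```

Request:
step_arm(
  xyz=[
    [0,0,0],
    [0,0,0],
    [0,0,0],
    [0,0,0],
  ],
  yaw=[0.004,0.008,0.008,0.008],
  claw=[1,1,1,1],
)

```text
time_s: 43.08
tcp_pos: [0.4447, -0.0488, 0.1089]
eef_rot: [180.0, -0.0, -134.1]
contact_force: [-5.8, 2.1, 11.2]
gripper_width: 0.0136
gripper_force: 30.0
```

```bash
python3 m.py
```

```text
43.0833 [ 180.    -0.  -134.1] mom [ 0.833  2.237 -0.009] F [-5.8  2.1 11.2] j6 -0.072 -63.2
```

Request:
step_arm(
  xyz=[
    [0,0,0],
    [0,0,0],
    [0,0,0],
    [0,0,0],
    [0,0,-0.1],
    [0,0,-0.3],
    [0,0,-0.5],
    [0,0,-0.7],
    [0,0,-0.7],
    [0,0,-0.7],
  ],
  yaw=[0,0,0,0,0,0,0,0,0,0],
  claw=[0.2,0.2,0.2,0.2,0.2,0.2,0.2,0.2,0.2,0.2],
)

```text
time_s: 43.92
tcp_pos: [0.4463, -0.0485, 0.2504]
eef_rot: [-179.8, 0.3, -134.1]
contact_force: [-0.4, 0.7, -1.0]
gripper_width: 0.0351
gripper_force: 0.0
```

```bash
cat > red.py <<'E'
from h import *
def red(p,d,K,T,nm):
    W=cloud(d,K,T);Z=W[...,2];C=np.array([.4452,-.0488])
    near=np.hypot(W[...,0]-C[0],W[...,1]-C[1])
    h=cv2.cvtColor(p,cv2.COLOR_BGR2HSV);H=h[...,0]
    m=(near<.03)&(Z<.1)&(Z>.04)&((H<9)|(H>170))&(h[...,1]>110)&(h[...,2]>60)
    b=(near<.03)&(Z>.115)&(Z<.13)
    print(nm,"bar",rect(W[b])[2] if b.sum()>20 else None,b.sum(),"red",m.sum(),end=" ")
    if m.any():
        q=W[m];c=np.median(q,0);print(c.round(4),"ang",np.rad2deg(np.arctan2(c[1]-C[1],c[0]-C[0])).round(1),"r",np.hypot(*(c[:2]-C)).round(4),end="")
    print()
if __name__=="__main__":
    import sys
    for n in("w1","w2","w3","w5","w7","w10","w12","top0","scene0"):
        f=np.load(n+".npz");red(f["p"],f["d"],f["K"],f["T"],n)
    red(*wrist(sys.argv[1]),sys.argv[1])
    from plant import cams
    for n in("top","scene"):
        p,d=cams.capture(n);c=cams.calibration(n);red(p,d,c["mtx"],c["camera_from_world"],n+" now")
E
python3 red.py w14
```

```text
w1 bar 44.56 739 red 0 
w2 bar 46.0 874 red 21 [ 0.4324 -0.0348  0.0791] ang 132.5 r 0.019
w3 bar 44.79 737 red 5 [ 0.4309 -0.0335  0.0789] ang 133.1 r 0.021
w5 bar 43.99 856 red 1 [ 0.4297 -0.0351  0.079 ] ang 138.4 r 0.0207
w7 bar 44.17 802 red 0 
w10 bar 44.05 743 red 0 
w12 bar None 0 red 0 
top0 bar 43.58 150 red 1 [ 0.4297 -0.0336  0.0806] ang 135.7 r 0.0217
scene0 bar 46.28 125 red 0 
w14 bar 46.39 782 red 0 
top now bar None 0 red 0 
scene now bar 44.86 120 red 0
```

View pics/w14.png

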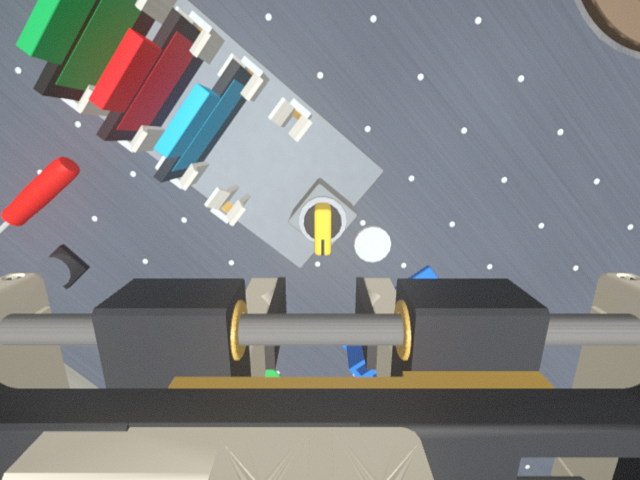

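The bar (322,228) hides the red mark from this side, so I'll shift the camera to the other side.

Request:
step_arm(
  xyz=[
    [-0.2,0.15,0],
    [-0.4,0.3,0],
    [-0.5,0.4,0],
    [-0.5,0.4,0],
    [-0.5,0.4,0],
    [-0.5,0.4,0],
  ],
  yaw=[0,0,0,0,0,0],
  claw=[0.2,0.2,0.2,0.2,0.2,0.2],
)

```text
time_s: 44.57
tcp_pos: [0.4566, 0.0786, 0.2467]
eef_rot: [180.0, -0.2, -134.0]
contact_force: [0.4, -0.3, -0.3]
gripper_width: 0.0349
gripper_force: 0.0
```

```bash
sed -i 's/for n in("w1".*:/for n in("w2",):/' red.py; python3 red.py w15; python3 -c "
from h import *
mv(.4452,-.0488,.19,-134.1)
f=np.load('w15.npz');W=cloud(f['d'],f['K'],f['T']);m=(np.hypot(W[...,0]-.4452,W[...,1]+.0488)<.03)
v,u=np.where(m);c=f['p'][v.min()-5:v.max()+5,u.min()-5:u.max()+5];cv2.imwrite('pics/c15.png',cv2.resize(c,None,fx=5,fy=5,interpolation=2))"
```

```text
w2 bar 46.0 874 red 21 [ 0.4324 -0.0348  0.0791] ang 132.5 r 0.019
w15 bar 45.43 1132 red 18 [ 0.4552 -0.0313  0.079 ] ang 60.3 r 0.0201
top now bar 43.67 150 red 1 [ 0.4552 -0.0303  0.0788] ang 61.6 r 0.021
scene now bar 46.73 117 red 0 
xyz [ 0.4937 -0.3982  0.2873] yaw -0.0003 rows 7
```

View pics/c15.png

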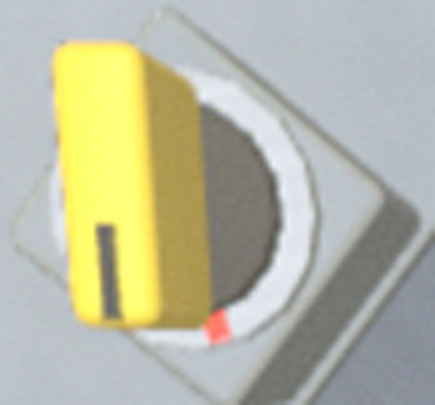

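The red mark sits about 15° ahead of the bar (crop (217,327)), so the spindle is at its stop and has slipped about 15°. Re-grip and turn about 15° more.

Request:
step_arm(
  xyz=[
    [0.25,-0.2,0],
    [0.494,-0.398,0],
    [0.494,-0.398,0],
    [0.494,-0.398,0],
    [0.494,-0.398,0.15],
    [0.494,-0.398,0.3],
    [0.494,-0.398,0.3],
    [0.494,-0.398,0.3],
  ],
  yaw=[0,0,0,0,0,0,0,0],
  claw=[0.2,0.2,0.2,0.2,0.2,0.2,0.2,0.2],
)

```text
time_s: 45.38
tcp_pos: [0.4446, -0.049, 0.1875]
eef_rot: [179.9, -0.2, -134.2]
contact_force: [0.7, 0.0, 1.3]
gripper_width: 0.0349
gripper_force: 0.0
```

```bash
python3 -c "
from h import *
mv(.4452,-.0488,.109,-134.3)"
```

```text
xyz [-0.0028 -0.0018  0.3926] yaw 0.0003 rows 5
```

Request:
step_arm(
  xyz=[
    [-0.003,-0.002,0.15],
    [-0.003,-0.002,0.3],
    [-0.003,-0.002,0.37],
    [-0.003,-0.002,0.385],
    [-0.003,-0.002,0.385],
    [-0.003,-0.002,0.385],
    [-0.003,-0.002,0.385],
    [-0.003,-0.002,0.385],
    [-0.003,-0.002,0.385],
    [-0.003,-0.002,0.385],
    [-0.003,-0.002,0.385],
  ],
  yaw=[0,0,0,0,0,0,0,0,0,0,0],
  claw=[0.2,0.2,0.2,0.2,0.2,1,1,1,1,1,1],
  grip_force=30,
)

```text
time_s: 46.3
tcp_pos: [0.4466, -0.047, 0.112]
eef_rot: [-180.0, 0.1, -134.1]
contact_force: [-4.5, 5.2, 8.9]
gripper_width: 0.0138
gripper_force: 30.0
```

Request:
step_arm(
  xyz=[
    [0,0,0],
    [0,0,0],
    [0,0,0],
    [0,0,0],
    [0,0,0],
    [0,0,0],
  ],
  yaw=[0.011,0.022,0.033,0.043,0.043,0.043],
  claw=[1,1,1,1,1,1],
)

```text
time_s: 46.8
tcp_pos: [0.4469, -0.0473, 0.1121]
eef_rot: [-180.0, 0.1, -149.6]
contact_force: [-2.3, 1.4, 5.6]
gripper_width: 0.014
gripper_force: 30.0
```

Request:
step_arm(
  xyz=[
    [0,0,0],
    [0,0,0],
    [0,0,0],
    [0,0,0],
    [0,0,-0.1],
    [0,0,-0.3],
    [0,0,-0.5],
    [0,0,-0.7],
    [0,0,-0.7],
    [-0.2,0.2,-0.7],
    [-0.4,0.4,-0.7],
    [-0.4,0.4,-0.7],
    [-0.4,0.4,-0.7],
    [-0.4,0.4,-0.7],
  ],
  yaw=[0,0,0,0,0,0,0,0,0,0,0,0,0,0],
  claw=[0.2,0.2,0.2,0.2,0.2,0.2,0.2,0.2,0.2,0.2,0.2,0.2,0.2,0.2],
)

```text
time_s: 47.97
tcp_pos: [0.4749, 0.0632, 0.2505]
eef_rot: [180.0, -0.1, -149.5]
contact_force: [0.3, 0.3, -1.7]
gripper_width: 0.0354
gripper_force: 0.0
```

```bash
python3 red.py w16; python3 -c "
from h import *
posts()"
```

```text
w2 bar 46.0 874 red 21 [ 0.4324 -0.0348  0.0791] ang 132.5 r 0.019
w16 bar 30.58 1044 red 17 [ 0.4554 -0.032   0.0792] ang 58.8 r 0.0196
top now bar 29.91 152 red 4 [ 0.4542 -0.0313  0.0783] ang 62.9 r 0.0197
scene now bar 30.49 106 red 0 
post? [285. 186.] 59 [694.9  40.7] [16.1 13.9] 0.1 0.0972 [187. 179. 173.]
post? [329. 189.] 57 [685.7 -44.6] [15.8 14.2] 0.43 0.0973 [108. 182. 215.]
post? [459. 294.] 247 [ 473.8 -294.4] [119.7  11.7] 6.5 0.096 [65. 78. 60.]
post? [430. 298.] 227 [ 466.8 -238. ] [119.7  11. ] 6.24 0.0959 [60. 58. 90.]
post? [399. 283.] 100 [ 487.7 -179.8] [64.2 10.3] 3.15 0.0963 [89. 80. 67.]
post? [338. 308.] 44 [452.  -57.9] [28.1  8.7] 29.53 0.0869 [86. 90. 96.]
post? [328. 314.] 49 [438.7 -37.1] [31.4 10.4] 30.4 0.0873 [78. 89. 98.]
post? [405. 322.] 94 [ 426.6 -187.1] [52.   9.6] 9.79 0.0958 [90. 83. 72.]
```

```bash
python3 -c "
from plant import job
print(job.close_job())"
```

```text
the job is handed in; nothing more can be done
None
```

The job is handed in: both posts stand on the pad (steel put back after it was knocked), green, red and cyan are fully home in slots 0–2 (amber was absent), and the knob is at its stop and slipped about 30°.

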